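Charge the mill jar with grinding cylinders

ROBOT

A 7-joint arm with a two-finger parallel gripper is mounted at the origin on the work surface. World frame = base frame: x ahead of the robot, y to its left, z up, the work surface at z = 0. Lengths are in mm, angles in rad, forces in N, time in s.
With the tool pointing down it reaches from about 400 to 925 mm from the base axis. Payload 5.6 kg.
Tool frame: the origin (TCP) lies midway between the tips of the shut fingers; the grasp point (between the pads) lies 19 mm behind it; z points along the fingers, y is the line along which they close (so a half turn about z gives the same grasp; the last joint's range is limited). The gripper opens to 85 mm and grips with 20 to 120 N. Pads are 22 mm wide; open, the fingers measure 114 mm over their backs; the gripper's body (76 mm by 85 mm) begins 54 mm behind the grasp point. The pads swing forward as they close: fully open they stand 13 mm farther back than shut.
Start: joints at [-1.283, 0.468, -0.012, 1.603, 0.006, 1.071, -0.056], TCP at [211.162, 614.752, 195.59] pointing down, gripper open.
Joint ranges: [-2.53, 2.53], [-0.31, 2.02], [-1.57, 1.55], [0.28, 2.44], [-1.29, 4.43], [0.15, 1.84], [-2.92, 2.92]. Speed limits (rad/s): [2.57, 2.57, 3.14, 3.14, 3.14, 3.14, 3.14].

INTERFACE

Orientations are given as a unit quaternion [x, y, z, w].
In Python, from bench import bot, viewer, sign_off gives the robot as it stands. The module is installed in compiled form; this text tells all that it offers.
- The arm moves only by the tool step_arm, never from a script. Its argument "rows" is text: rows parted by semicolons, each of 7 numbers parted by spaces: the turn, a rotation vector about the tool's x, y, z in rad, then the shift along the tool's x, y, z in mm, then the opening, from 0 (shut) to 1 (fully open). A call has 1 to 20 rows; each row shifts and turns the commanded pose from where the row before left it, along the tool's axes as they then stand; what a row does not reach is not made up. A row lasts 1/8 s, in which the tool goes at most 62.5 mm and 10.7 degrees, less where a joint would pass 70% of its speed; a pose out of reach is approached as far as the arm can. A call with a gripper value outside its range is refused whole. The fingers move at their own pace and stop on an object; the grip force is fixed at half the most. Time passes only in rows, so rows that do not move let the fingers close. It gives the time, the measured TCP pose, the force, the opening and the grip force at its end, in the units of the state.
- bot.get_state(): the state, without advancing time (a new reading comes with each control period).
- viewer.camera(name): name is "scene" or "top"; returns a dict with "image" (420x560x3 uint8, red, green, blue), "intrinsics" (3x3 intrinsics, pixels), "dist" ([k1, k2, p1, p2, k3] as OpenCV has them; the pictures are not rectified), "R" (3x3) and "t" (3): a world point X has camera coordinates R X + t. Camera axes: x right, y down, z forward; pixel columns grow to the right and rows downward; lengths in mm; the calibration is good to about 2 mm. A picture is of the moment at which its call begins. There is no depth.
- sign_off(): hands the job in; it is judged then, once.
The state is a dict: "time_s": time; "joint_positions": joint angles; "joint_vel": joint speeds; "joint_efforts": joint torques, N m; "ee_pos": TCP position; "orientation": TCP orientation; "contact_force": force on the tool from outside, world axes, zero at the start; "torque": the same for the moment, N m; "width": opening from 0.0 (shut) to 1.0 (fully open); "finger_force": force on a finger pad.
Only numpy, scipy, OpenCV 4.12 (cv2) and the standard library are available. Lean on these libraries where they do the work, as an engineer would, in place of code of your own. Each camera call takes 0.05 s, during which the arm holds its last target. There are 200 camera calls.

TASK

Charge the ball mill's grinding jar for the next batch: press its sprung lid down, twist it anticlockwise out of the claws, lift it off and lay it flat, grip bar up, in the middle of the round plaster bat. Then put all the grinding cylinders into the jar, the large ones standing on the ware board by hand and the small ones by lifting their tray by its bridge handle and tipping it over the mouth, picking up any that stray. Set the empty tray back down level on the ware board, leave the jar open, and do not shift the other things on the bench.

Things in the scene. Friction and masses are not known exactly. Their poses are not given: they have to be found in the camera images.
- jar: Ball mill's grinding jar: white porcelain pot, mouth up, bolted in a fixed stand (170 x 170 mm plate) on the bench. Origin: centre of the stand's underside; z up. Pot 160 mm outer diameter, inner radius 70 mm, inner floor at z 22 mm, rim at z 150 mm, with a steel collar (outer radius 97 mm) that carries three claws.
- jar_claw (a point): One of the jar's three equal steel claws: middle of its roof's underside (radius 87, z 165 mm, 90 degrees anticlockwise from the jar's x axis; the others are at 210 and 330). 40 mm wide, radius 77 to 97 mm, top at z 171 mm. A pocket under a roof, closed on its clockwise side by a stop, on its anticlockwise side by a catch lip that hangs 5 mm below the roof.
- seal (a joint): Sprung rubber seal ring in the jar's rim (outer radius 68, inner radius 54 mm), pushing the lid up: m, positive downwards; 0 with the lid locked, -0.003 with the lid off, 0.007 when the lid is pressed right down onto the rim. The ring turns freely with the lid; the clear mouth inside it is 108 mm in diameter.
- lid: Steel lid, 144 mm diameter, 8 mm thick, 0.35 kg, with three ears 20 mm wide out to radius 88 mm (at 90, 210, 330 degrees from its x axis). Origin: centre of the flat underside; z up through the grip bar. At the start it is locked on the jar: same yaw as the jar, underside 157 mm above the jar's origin, ears in the claws' pockets, held up against the roofs by the sprung seal.
- lid_bar (a point): Centre of the lid's black grip bar, 26 mm above its underside: bar along the lid's x, 100 mm long, 20 mm wide, 36 mm high, standing on the disc. To free the lid: press it down more than 5 mm (about 10 N; it meets the rim at 7 mm) and, still pressing, twist it anticlockwise seen from above by 30 to 90 degrees (60: ears midway between claws); then it lifts straight off.
- bat: Round plaster bat, a fixed disc of 224 mm diameter, 24 mm thick, flat on the bench to one side of the jar. Origin: centre of its underside; its top is at z 24 mm.
- ware_board: Fixed wooden ware board flat on the bench on the other side of the jar, 400 x 190 x 12 mm (x, y, z). Origin: centre of its underside; its top is at z 12 mm. The tray stands on its +x half, the large cylinders on its -x half.
- tray: Aluminium tipping tray, 150 x 92 mm (x, y), floor 4 mm thick, with walls to 30 mm high on three sides and open at its +x end, standing on the ware board and holding the small cylinders. Origin: centre of its underside; z up. A wooden bridge handle crosses it along y, over the middle. 0.28 kg empty.
- tray_bar (a point): Centre of the tray's handle bar, 66 mm above the tray's origin: bar 14 mm (x) by 12 mm (z) in section, 92 mm long along the tray's y axis; there is 60 mm under it down to the tray's underside, 56 mm to its floor.
- tray_spout (a point): Middle of the tray's open edge, 75 mm along +x from its origin, on its floor (z 4 mm). The tray's contents slide off here once it is tipped some 40 degrees nose down.
- big0: Large white grinding cylinder, 32 mm diameter, 32 mm high, 80 g. Origin: its centre; z is its axis. At the start it stands on end on the ware board. 3 to 6 of these are present.
- big1: Large white grinding cylinder, 32 mm diameter, 32 mm high, 80 g. Origin: its centre; z is its axis. At the start it stands on end on the ware board. 3 to 6 of these are present.
- big2: Large white grinding cylinder, 32 mm diameter, 32 mm high, 80 g. Origin: its centre; z is its axis. At the start it stands on end on the ware board. 3 to 6 of these are present.
- big3: Large white grinding cylinder, 32 mm diameter, 32 mm high, 80 g. Origin: its centre; z is its axis. At the start it stands on end on the ware board. 3 to 6 of these are present.
- big4: Large white grinding cylinder, 32 mm diameter, 32 mm high, 80 g. Origin: its centre; z is its axis. At the start it stands on end on the ware board. 3 to 6 of these are present.
- big5: Large white grinding cylinder, 32 mm diameter, 32 mm high, 80 g. Origin: its centre; z is its axis. At the start it stands on end on the ware board. 3 to 6 of these are present.
- small0: Small white grinding cylinder, 22 mm diameter, 22 mm high, 26 g. Origin: its centre; z is its axis. At the start it stands on end in the tray. 3 to 5 of these are present.
- small1: Small white grinding cylinder, 22 mm diameter, 22 mm high, 26 g. Origin: its centre; z is its axis. At the start it stands on end in the tray. 3 to 5 of these are present.
- small2: Small white grinding cylinder, 22 mm diameter, 22 mm high, 26 g. Origin: its centre; z is its axis. At the start it stands on end in the tray. 3 to 5 of these are present.
- small3: Small white grinding cylinder, 22 mm diameter, 22 mm high, 26 g. Origin: its centre; z is its axis. At the start it stands on end in the tray. 3 to 5 of these are present.
- small4: Small white grinding cylinder, 22 mm diameter, 22 mm high, 26 g. Origin: its centre; z is its axis. At the start it stands on end in the tray. 3 to 5 of these are present.
- brush: Paintbrush lying on the bench, 130 mm long; a bystander. Origin: on its underside.
- rib: Flat wooden rib, 100 x 45 x 6 mm, lying on the bench; a bystander. Origin: on its underside.
- bowl: White bowl, 120 mm in diameter, 55 mm high; a bystander. Origin: on its underside.
Things that resemble listed ones, but are neither listed nor needed, are in the scene too. What is shaped like the big2 but orange is not meant.

How it is judged (in metres and radians):
On the way, in this order (a step that is already met when the one before it is completed fails the run):
1. the lid is pressed down against its spring, past the catch (value of joint seal above 0.0045 m), for 0.1 s.
2. the lid, turned free, is lifted off the jar (z of lid in the frame of jar above 0.19 m), for 0.1 s.
3. the tray is tipped nose down with its open edge over the jar's mouth (angle between tray's own z axis and vertical above 0.5 rad and horizontal distance between tray_spout and jar below 0.075 m and z of tray_spout in the frame of jar above 0.14 m), for 0.2 s.
At the end, for the whole second after the job is handed in: Every grinding cylinder present lies inside the jar (below its rim); the lid lies flat, grip bar up, on the plaster bat, its centre within 60 mm of the bat's centre; the tray stands level on the ware board, its centre over the board; everything is at rest (horizontal distance between each of big0, big1, big2, big3, big4, big5, small0, small1, small2, small3, small4 and jar below 0.072 m and z of big0 in the frame of jar between 0 and 0.14 m and linear speed of each of big0, big1, big2, big3, big4, big5, small0, small1, small2, small3, small4 below 0.05 m/s and z of big1 in the frame of jar between 0 and 0.14 m and z of big2 in the frame of jar between 0 and 0.14 m and z of big3 in the frame of jar between 0 and 0.14 m and z of big4 in the frame of jar between 0 and 0.14 m and z of big5 in the frame of jar between 0 and 0.14 m and z of small0 in the frame of jar between 0 and 0.14 m and z of small1 in the frame of jar between 0 and 0.14 m and z of small2 in the frame of jar between 0 and 0.14 m and z of small3 in the frame of jar between 0 and 0.14 m and z of small4 in the frame of jar between 0 and 0.14 m and horizontal distance between lid and bat below 0.06 m and z of lid in the frame of bat between 0.018 and 0.03 m and angle between each of lid, tray's own z axis and vertical below 0.1 rad and linear speed of each of lid, tray below 0.03 m/s and z of tray in the frame of ware_board between 0.006 and 0.018 m and x of tray in the frame of ware_board between -0.2 and 0.2 m and y of tray in the frame of ware_board between -0.095 and 0.095 m); the robot touches nothing.
It fails at once if a bystander (brush, rib or bowl) is shifted more than 30 mm (distance of any of brush, rib, bowl from where it was at the start of the episode above 0.03 m).
Of big0, big1, big2, big3, big4, big5 only 3 to 6 are there at a start; the rules pass over those that are not, and their reading is None.
Of small0, small1, small2, small3, small4 only 3 to 5 are there at a start; the rules pass over those that are not, and their reading is None.
At some moment in a run one of big0, big1, big2, big3, big4, big5 may be knocked a few centimetres aside while the robot is not near it.
It also fails if it takes over 210 s, if anything falls off the work surface, if the arm or the gripper's body presses on something with over 40 N, if the wrist force passes 120 N, or if a joint passes its speed limit or range.

## Working session

There is one attempt and no reset: what is moved stays moved. The work goes in short steps, Python scripts to look and compute and a tool call to move; the robot and the scene stay as the last step left them, time stands still between calls to the robot, and variables do not carry over. Pictures are saved under pics/ and viewed, at most 14 in all, crops included, and the job is handed in when it is done.

Besides the shell and the picture viewer there is one more tool, called after "Emit:" as name(argument=value, ...), one argument or row to a line, values as JSON. step_arm: Moves the arm, as the interface text tells. Its arguments: {"type":"object","properties":{"rows":{"type":"string"}},"required":["rows"]}

```bash
mkdir -p pics; cat > h.py <<'E'
import numpy as np, cv2
from bench import bot, viewer
def snap(n,f):
    c=viewer.camera(n); cv2.imwrite('pics/'+f,c['image'][:,:,::-1]); np.savez('/tmp/'+n+'.npz',**c); return c
def load(n): return dict(np.load('/tmp/'+n+'.npz'))
def px2w(c,uv,z):
    p=cv2.undistortPoints(np.array(uv,float).reshape(-1,1,2),c['intrinsics'],c['dist']).reshape(-1,2)
    R=c['R'];o=-R.T@c['t']; d=np.c_[p,np.ones(len(p))]@R
    return o+d*((np.array(z)-o[2])/d[:,2])[:,None]
def w2px(c,X): return cv2.projectPoints(np.array(X,float).reshape(-1,3),cv2.Rodrigues(c['R'])[0],c['t'].astype(float),c['intrinsics'],c['dist'])[0].reshape(-1,2)
def crop(n,f,u,v,w,h,k):
    im=load(n)['image'][v:v+h,u:u+w,::-1]; cv2.imwrite('pics/'+f,cv2.resize(im,None,fx=k,fy=k,interpolation=cv2.INTER_CUBIC))
E
python3 - <<'E'
from h import *
a=snap('scene','s0.png');b=snap('top','t0.png')
for c in(a,b): print(-c['R'].T@c['t'],c['R'].round(2).tolist(),c['intrinsics'][0,0],c['dist'])
print(bot.get_state())
cv2.imwrite('pics/both0.png',np.vstack([b['image']])[:,:,::-1])
E
```

```text
[1264.91030903  517.03572795  662.69049227] [[-0.53, 0.85, 0.0], [0.43, 0.27, -0.86], [-0.73, -0.46, -0.51]] 390.01093453584065 [-0.0275214  0.         0.         0.         0.       ]
[ 462.50337294   51.30538832 1216.6576131 ] [[0.02, -1.0, 0.02], [-1.0, -0.02, -0.1], [0.1, -0.02, -1.0]] 494.5470880535508 [-0.16393561  0.          0.          0.          0.        ]
{'time_s': 0.1, 'joint_positions': array([-1.28301004,  0.46830249, -0.01164645,  1.60355841,  0.00601591,
        1.07140477, -0.05632455]), 'joint_vel': array([-0.00031024, -0.00269026, -0.00257057, -0.00075141, -0.00225529,
       -0.00067885,  0.00131304]), 'joint_efforts': array([ 5.94433386e-04, -5.33520806e+01,  2.12372054e-02, -2.51967055e+01,
        1.14479789e-02,  4.35618203e-03, -3.99263556e-06]), 'ee_pos': array([210.96955736, 614.19986263, 194.71384677]), 'orientation': array([ 1.64660921e-01,  9.86349892e-01, -8.15273525e-04, -7.93906065e-05]), 'contact_force': array([-0.27112479,  0.80989263, -0.72536131]), 'torque': array([-0.0105412 , -0.04422369,  0.00575735]), 'finger_force': 0.0, 'width': 1.0000701421433043}
```

View pics/t0.png

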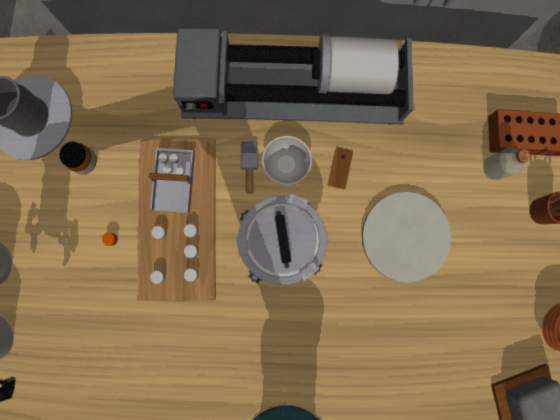

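View pics/s0.png

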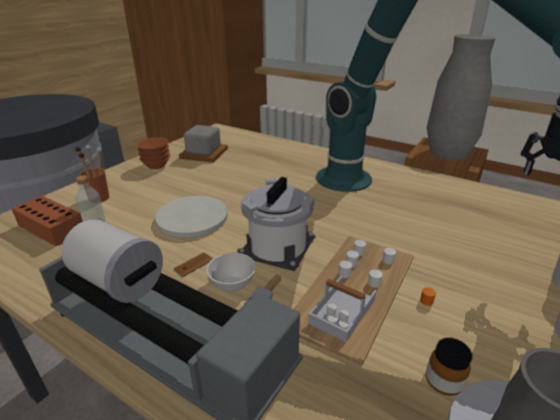

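```bash
python3 - <<'E'
from h import *
crop('top','c1.png',125,130,200,165,4)
crop('scene','c2.png',230,170,200,170,4)
E
```

```text
(no output)
```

View pics/c1.png

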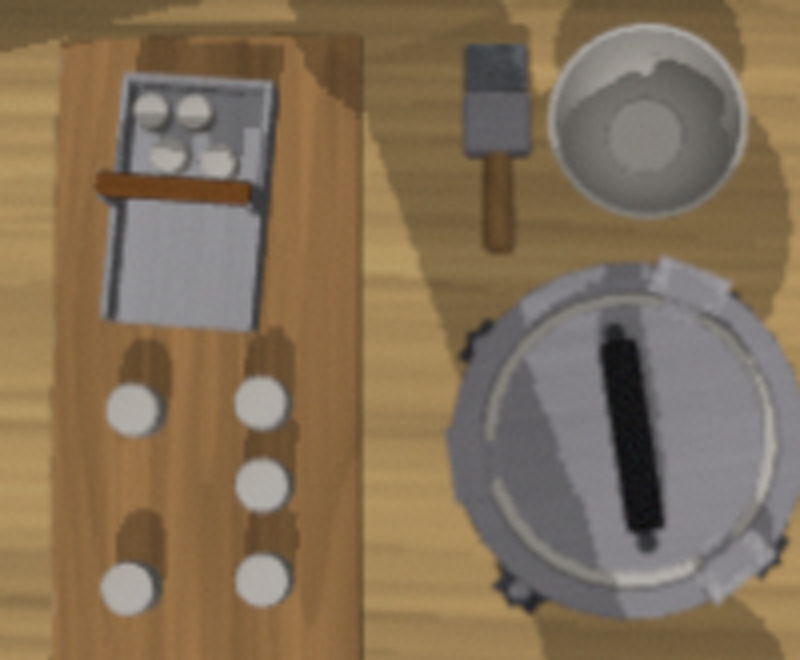

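View pics/c2.png

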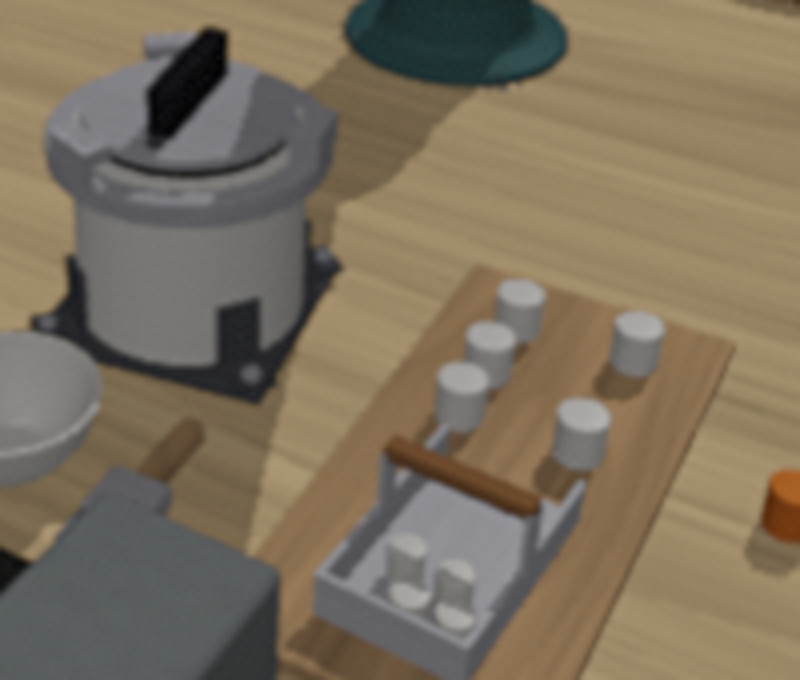

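```bash
cat >> h.py <<'E'
def cr(u0,v0,k,pts): return (np.array(pts,float)+.5)/k-.5+[u0,v0]
E
python3 - <<'E'
from h import *
np.set_printoptions(suppress=True,precision=1)
t=load('top');s=load('scene')
f=lambda p,z:px2w(t,cr(125,130,4,p),[z]*len(p))
g=lambda p,z:px2w(s,cr(230,170,4,p),[z]*len(p))
b=f([(617,338),(648,530)],201);d=b[0]-b[1];print('bar',b,b.mean(0),np.linalg.norm(d),np.degrees(np.arctan2(d[1],d[0])))
print('claws',f([(692,283),(742,567)],171))
print('bigs',f([(134,409),(262,403),(262,485),(263,580),(130,588)],44))
print('bigs scene',g([(582,420),(463,382),(490,340),(521,296),(638,330)],44))
print('handle',f([(98,183),(250,194)],84),g([(397,446),(530,501)],84))
print('tray corners z42',f([(124,74),(275,84),(103,318),(255,328)],42),'spout z16',f([(108,320),(255,330)],16))
print('small',f([(150,110),(195,110),(169,155),(217,160)],38))
print('board',f([(60,38),(362,38)],12),px2w(t,[(138,300),(215,300)],[12,12]))
print('bat',px2w(t,[(406.5,236.5),(363,237),(450,237),(406,193),(406,281)],[24]*5))
# bar top in scene: 
print('bar scene',g([(222,35),(150,130)],190))
E
```

```text
bar [[556.4  31.5 201. ]
 [458.1  13.5 201. ]] [507.2  22.5 201. ] 99.95962388152381 10.426349081915678
claws [[589.5  -8.4 171. ]
 [439.5 -37.7 171. ]]
bigs [[521.3 315.6  44. ]
 [526.9 238.7  44. ]
 [478.2 236.9  44. ]
 [422.1 234.5  44. ]
 [414.9 313.9  44. ]]
bigs scene [[526.2 320.3  44. ]
 [531.2 244.   44. ]
 [482.2 241.   44. ]
 [425.8 239.2  44. ]
 [420.5 319.2  44. ]]
handle [[650.5 334.2  84. ]
 [645.9 244.3  84. ]] [[649.7 253.9  84. ]
 [651.5 333.2  84. ]]
tray corners z42 [[725.1 332.4  42. ]
 [720.6 239.3  42. ]
 [575.5 337.4  42. ]
 [571.7 245.   42. ]] spout z16 [[576.9 340.6  16. ]
 [572.9 249.2  16. ]]
small [[703.9 316.   38. ]
 [704.4 288.2  38. ]
 [676.3 302.8  38. ]
 [673.8 273.2  38. ]]
board [[754.3 381.8  12. ]
 [757.6 190.9  12. ]] [[355.1 366.6  12. ]
 [361.4 177.7  12. ]]
bat [[ 525.2 -286.2   24. ]
 [ 521.8 -177.8   24. ]
 [ 526.  -397.7   24. ]
 [ 632.8 -285.2   24. ]
 [ 416.5 -285.6   24. ]]
bar scene [[447.9  14.  190. ]
 [582.8  45.8 190. ]]
```

Candidates: white bigs at top px (158,232), (190,230), (190,251), (190,275), (157,277); the orange look-alike at (109,239) is not meant. The lid is the one on the jar at (283,240), not the drum on the mill. The tray is at (172,180), with its open end towards the robot and 4 smalls in it.

Next I rise and turn the tool square to the lid bar.

Emit:
step_arm(
  rows="0 0 0.175 0 0 -6 1;0 0 0.175 0 0 -6 1;0 0 0.175 0 0 -6 1;0 0 0.175 0 0 -6 1;0 0 0.175 0 0 -6 1;0 0 0.175 0 0 -6 1;0 0 0.175 0 0 -6 1;0 0 0.175 0 0 -6 1;0 0 0.175 0 0 -6 1;0 0 0.175 0 0 -6 1;0 0 0.175 0 0 -6 1;0 0 0.175 0 0 -6 1;0 0 0.175 0 0 -6 1;0 0 0.175 0 0 -6 1;0 0 0.175 0 0 -6 1;0 0 0 0 0 0 1",
)

```text
time_s: 2.1
ee_pos: [211.0, 614.8, 285.5]
orientation: [0.996, 0.094, 0.0, 0.0]
contact_force: [-0.4, 0.2, -0.3]
width: 1.003
finger_force: 0.0
```

```bash
cat >> h.py <<'E'
from scipy.spatial.transform import Rotation as Rn
np.set_printoptions(suppress=True,precision=3)
def go(target=None,az=None,n=1):
    "delta to target in present tool axes; az = desired tool-y azimuth (deg), tool down"
    s=bot.get_state(); R=Rn.from_quat(s['orientation']).as_matrix()
    a=np.degrees(np.arctan2(R[1,1],R[0,1]))
    print('t',round(s['time_s'],2),'p',s['ee_pos'].round(1),'az_y',a.round(2),'z',R[:,2].round(3),'q',s['joint_positions'].round(3),'F',s['contact_force'].round(1),'w',round(s['width'],3),'ff',round(s['finger_force'],1))
    if target is not None: d=R.T@(np.array(target)-s['ee_pos']); print('shift',d.round(1),'per row',(d/n).round(2))
    if az is not None:
        y=np.array([np.cos(np.radians(az)),np.sin(np.radians(az)),0]); z=np.array([0,0,-1.]); T=np.c_[np.cross(y,z),y,z]
        print('turn',Rn.from_matrix(R.T@T).as_rotvec().round(3))
E
python3 -c "
from h import *
go([507.2,22.5,275],-79.6,18)"
```

```text
t 2.1 p [211.  614.8 285.5] az_y -79.24 z [ 0. -0. -1.] q [-1.675  0.422  0.536  1.528 -0.221  1.253 -2.492] F [-0.4  0.2 -0.3] w 1.003 ff 0.0
shift [180.4 637.2  10.7] per row [10.02 35.4   0.59]
turn [ 0.    -0.     0.006]
```

Emit:
step_arm(
  rows="0 0 0 10 35.4 0.6 1;0 0 0 10 35.4 0.6 1;0 0 0 10 35.4 0.6 1;0 0 0 10 35.4 0.6 1;0 0 0 10 35.4 0.6 1;0 0 0 10 35.4 0.6 1;0 0 0 10 35.4 0.6 1;0 0 0 10 35.4 0.6 1;0 0 0 10 35.4 0.6 1;0 0 0 10 35.4 0.6 1;0 0 0 10 35.4 0.6 1;0 0 0 10 35.4 0.6 1;0 0 0 10 35.4 0.6 1;0 0 0 10 35.4 0.6 1;0 0 0 10 35.4 0.6 1;0 0 0 10 35.4 0.6 1;0 0 0 10 35.4 0.6 1;0 0 0 10 35.4 0.6 1;0 0 0 0 0 0 1;0 0 0 0 0 0 1",
)

```text
time_s: 4.6
ee_pos: [505.2, 22.3, 274.4]
orientation: [0.996, 0.094, -0.0, -0.0]
contact_force: [0.2, 1.0, -0.5]
width: 1.003
finger_force: 0.0
```

```bash
python3 -c "
from h import *
go([507.2,22.5,172],-79.6)"
```

```text
t 4.6 p [505.2  22.3 274.4] az_y -79.24 z [-0.001  0.    -1.   ] q [-0.972  0.182  0.991  1.902 -0.167  1.145 -1.302] F [ 0.2  1.  -0.5] w 1.003 ff 0.0
shift [  2.1   0.2 102.4] per row [  2.05   0.17 102.38]
turn [-0.     0.001  0.006]
```

Emit:
step_arm(
  rows="0 0 -0.006 2 0 20 1;0 0 0 0 0 20 1;0 0 0 0 0 20 1;0 0 0 0 0 20 1;0 0 0 0 0 15 1;0 0 0 0 0 7 1;0 0 0 0 0 0 1;0 0 0 0 0 0 0.6;0 0 0 0 0 0 0.4;0 0 0 0 0 0 0.2;0 0 0 0 0 0 0;0 0 0 0 0 0 0;0 0 0 0 0 0 0;0 0 0 0 0 0 0;0 0 0 0 0 0 0",
)

```text
time_s: 6.48
ee_pos: [507.7, 22.1, 172.8]
orientation: [0.995, 0.096, 0.0, -0.0]
contact_force: [-0.3, 1.3, -0.1]
width: 0.002
finger_force: 0.0
```

```bash
python3 -c "
from h import *
go([507.2,22.5,172],-79.6)"
```

```text
t 6.47 p [507.7  22.1 172.8] az_y -79.02 z [ 0.  0. -1.] q [-0.864  0.34   0.921  2.012 -0.333  0.946 -1.151] F [-0.3  1.3 -0.1] w 0.002 ff 0.0
shift [-0.4 -0.5  0.8] per row [-0.42 -0.46  0.79]
turn [-0.   -0.    0.01]
```

```bash
python3 -c "
from h import *
snap('scene','s1.png');snap('top','t1.png')
crop('scene','c3.png',180,100,200,150,4)
a=load('scene')['image'];b=load('top')['image']
cv2.imwrite('pics/d1.png',np.hstack([cv2.resize(a[100:250,180:380],(480,360)),cv2.resize(b[150:330,200:360],(320,360))])[:,:,::-1])"
```

```text
(no output)
```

View pics/d1.png

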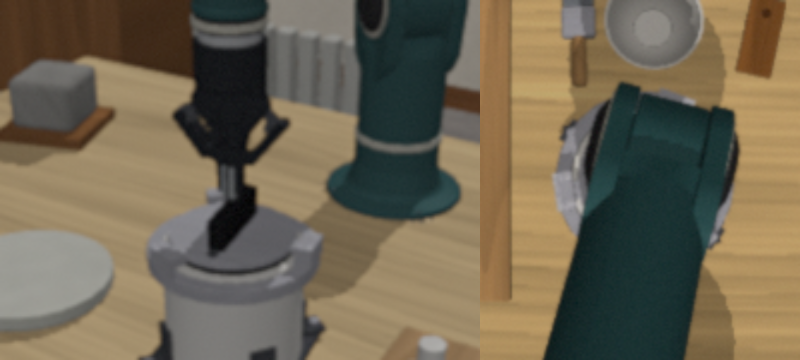

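```bash
python3 -c "
from h import *
s=load('scene')
P=w2px(s,[[507.7,22.1,172.8],[507.7,22.1,232],[507,21,165],[507,21,201],[556.4,31.5,201],[458,13.5,201]])
print(P, (P-[180,100])*2.4)
crop('scene','c3.png',230,130,90,70,8)"
```

```text
[[275.748 193.481]
 [275.589 173.116]
 [275.564 195.861]
 [275.465 183.724]
 [268.217 192.359]
 [283.015 176.073]] [[229.796 224.354]
 [229.415 175.479]
 [229.354 230.066]
 [229.117 200.938]
 [211.722 221.661]
 [247.236 182.574]]
```

View pics/c3.png

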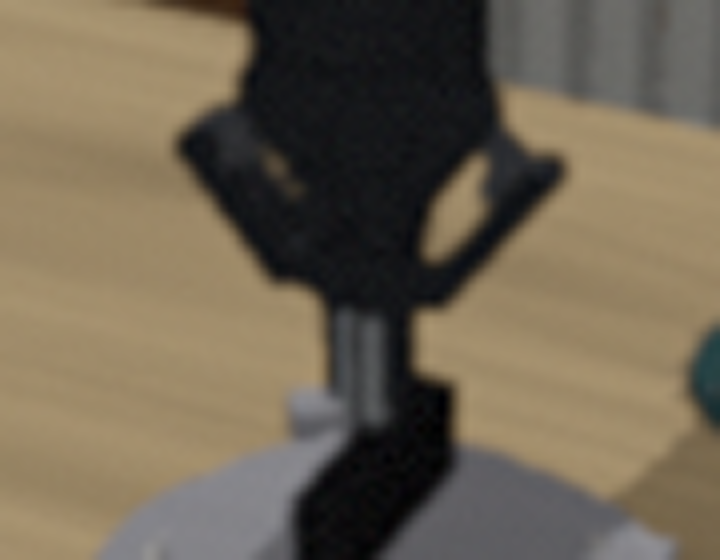

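```bash
python3 - <<'E'
from h import *
s=load('scene');t=load('top')
p=np.array([211,614.5,195]);y=np.array([.325,.946,0])
for c in(s,t): print(w2px(c,[p,p+[0,0,13],p+42*y+[0,0,13],p-42*y+[0,0,13],p+57*y+[0,0,13],p-57*y+[0,0,13],p+[0,0,73]]).round(1).tolist())
a=cv2.imread('pics/s0.png')[90:190,480:560];b=cv2.imread('pics/t0.png')[340:420,0:80]
cv2.imwrite('pics/d2.png',np.hstack([cv2.resize(a,(400,500),interpolation=2),cv2.resize(b,(400,400),interpolation=2).__class__((500,400,3)) if 0 else np.vstack([cv2.resize(b,(400,400),interpolation=2),np.zeros((100,400,3),np.uint8)])]))
E
```

```text
[[539.6, 198.4], [541.3, 193.8], [559.6, 200.4], [524.0, 187.7], [566.4, 202.8], [518.0, 185.6], [549.7, 171.9]]
[[4.8, 367.2], [1.8, 368.4], [-14.4, 360.4], [18.5, 376.3], [-20.1, 357.5], [24.5, 379.2], [-12.6, 374.0]]
```

View pics/d2.png

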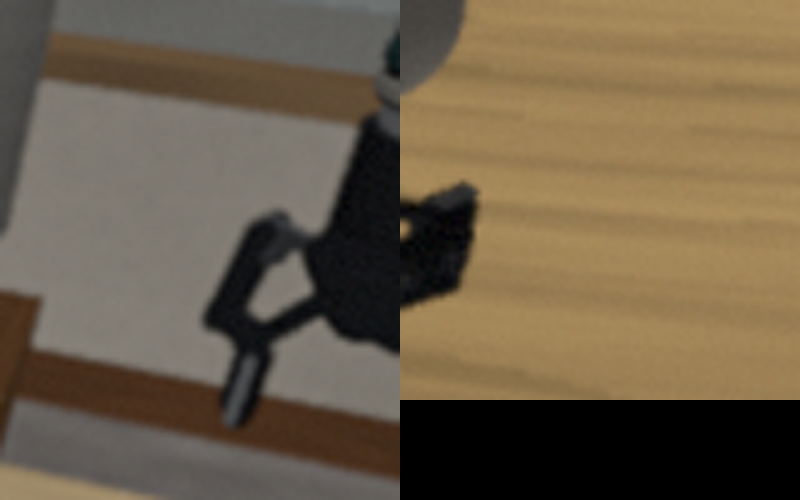

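Both cameras put the real fingertips about 30 mm higher than the reported TCP. The lid spring is soft, so I'll probe gently with the shut fingers to measure that offset.

Emit:
step_arm(
  rows="0 0 0.01 0 0 1 0;0 0 0 0 0 1 0;0 0 0 0 0 1 0;0 0 0 0 0 0 0",
)

```text
time_s: 7.08
ee_pos: [507.6, 22.1, 169.7]
orientation: [0.996, 0.091, -0.0, 0.0]
contact_force: [-0.3, -1.2, -0.3]
width: -0.001
finger_force: 0.0
```

Emit:
step_arm(
  rows="0 0 0 0 0 1 0;0 0 0 0 0 1 0;0 0 0 0 0 0 0",
)

```text
time_s: 7.45
ee_pos: [507.6, 22.1, 167.7]
orientation: [0.996, 0.091, -0.0, 0.0]
contact_force: [0.1, -0.7, -0.2]
width: -0.001
finger_force: 0.0
```

Emit:
step_arm(
  rows="0 0 0 0 0 1 0;0 0 0 0 0 1 0;0 0 0 0 0 1 0;0 0 0 0 0 0 0",
)

```text
time_s: 7.95
ee_pos: [507.8, 22.1, 165.2]
orientation: [0.996, 0.091, 0.0, -0.0]
contact_force: [-0.6, 0.0, 5.9]
width: 0.001
finger_force: 2.7
```

Emit:
step_arm(
  rows="0 0 0 0 0 1 0;0 0 0 0 0 1 0;0 0 0 0 0 1 0;0 0 0 0 0 0 0",
)

```text
time_s: 8.45
ee_pos: [507.9, 22.1, 162.4]
orientation: [0.996, 0.091, 0.0, -0.0]
contact_force: [-2.3, 0.6, 8.1]
width: 0.001
finger_force: 3.7
```

Contact came at a reported z of about 166.5 with the bar top at 201, so the tips really sit 34.5 mm above the reported TCP. I'll back off, open and regrip lower.

Emit:
step_arm(
  rows="0 0 0 0 0 -20 0;0 0 0 0 0 -20 0.3;0 0 0 0 0 -5 1;0 0 0 0 0 0 1;0 0 0 0 0 0 1;0 0 0 0 0 0 1;0 0 0 0 0 0 1;0 0 0 0 0 0 1;0 0 0 0 0 20 1;0 0 0 0 0 20 1;0 0 0 0 0 20 1;0 0 0 0 0 10.5 1;0 0 0 0 0 0 1;0 0 0 0 0 0 0.5;0 0 0 0 0 0 0.2;0 0 0 0 0 0 0;0 0 0 0 0 0 0;0 0 0 0 0 0 0;0 0 0 0 0 0 0",
)

```text
time_s: 10.82
ee_pos: [507.9, 22.8, 136.8]
orientation: [0.996, 0.091, 0.0, -0.001]
contact_force: [-1.7, 1.8, 5.0]
width: 0.226
finger_force: 60.1
```

```bash
python3 -c "
from h import *
go([507.2,22.5,130],-79.6)"
```

```text
t 10.82 p [507.9  22.8 136.8] az_y -79.56 z [ 0.     0.001 -1.   ] q [-0.823  0.399  0.883  2.042 -0.402  0.879 -1.104] F [-1.7  1.8  5. ] w 0.226 ff 60.1
shift [-0.7  0.2  6.8] per row [-0.71  0.16  6.77]
turn [-0.001 -0.     0.001]
```

Emit:
step_arm(
  rows="0 0 0 0 0 1.5 0;0 0 0 0 0 1.5 0;0 0 0 0 0 1.5 0;0 0 0 0 0 1.5 0;0 0 0 0 0 0.5 0;0 0 0 0 0 0 0;0 0 0 0 0 0 0",
)

```text
time_s: 11.7
ee_pos: [508.0, 22.7, 130.7]
orientation: [0.996, 0.091, 0.0, -0.001]
contact_force: [-3.2, 2.3, 9.1]
width: 0.22
finger_force: 60.6
```

Emit:
step_arm(
  rows="0 0 0 0 0 0.7 0;0 0 0 0 0 0 0",
)

```text
time_s: 11.95
ee_pos: [508.0, 22.7, 130.0]
orientation: [0.996, 0.091, 0.0, -0.001]
contact_force: [-3.3, 1.2, 9.9]
width: 0.226
finger_force: 61.0
```

Emit:
step_arm(
  rows="0 0 -0.07 0 0 0 0;0 0 -0.07 0 0 0 0;0 0 -0.07 0 0 0 0;0 0 -0.07 0 0 0 0;0 0 -0.07 0 0 0 0;0 0 0 0 0 0 0",
)

```text
time_s: 12.7
ee_pos: [508.2, 23.2, 130.2]
orientation: [0.965, 0.263, 0.001, -0.001]
contact_force: [-3.2, 3.2, 10.9]
width: 0.222
finger_force: 60.7
```

```bash
python3 -c "
from h import *
go([507.2,22.5,130],-19.6)
print(bot.get_state()['torque'])"
```

```text
t 12.7 p [508.2  23.2 130.2] az_y -59.46 z [ 0.001  0.002 -1.   ] q [-0.748  0.383  0.784  2.043 -0.362  0.853 -0.796] F [-3.2  3.2 10.9] w 0.222 ff 60.7
shift [-1.2  0.1  0.2] per row [-1.19  0.11  0.15]
turn [-0.001 -0.002 -0.696]
[ 0.609  0.6   -0.016]
```

Emit:
step_arm(
  rows="0 0 -0.07 0 0 0 0;0 0 -0.07 0 0 0 0;0 0 -0.07 0 0 0 0;0 0 -0.07 0 0 0 0;0 0 -0.07 0 0 0 0;0 0 -0.07 0 0 0 0;0 0 -0.07 0 0 0 0;0 0 -0.07 0 0 0 0;0 0 -0.07 0 0 0 0;0 0 -0.066 0 0 0 0;0 0 0 0 0 0 0;0 0 0 0 0 -3 0;0 0 0 0 0 -3 0;0 0 0 0 0 -3 0;0 0 0 0 0 -3 0;0 0 0 0 0 -3 0;0 0 0 0 0 -5 0;0 0 0 0 0 0 0",
)

```text
time_s: 14.95
ee_pos: [507.8, 21.8, 149.3]
orientation: [0.818, 0.576, 0.0, 0.0]
contact_force: [0.3, 0.3, -3.0]
width: 0.224
finger_force: 59.1
```

```bash
python3 -c "
from h import *
go([507.2,22.5,215],-19.6)
print(bot.get_state()['torque'])"
```

```text
t 14.95 p [507.8  21.8 149.3] az_y -19.68 z [ 0. -0. -1.] q [-0.636  0.318  0.632  2.022 -0.243  0.874 -0.213] F [ 0.3  0.3 -3. ] w 0.224 ff 59.1
shift [  0.4  -0.8 -65.7] per row [  0.45  -0.8  -65.74]
turn [ 0.     0.    -0.001]
[-0.    -0.036 -0.019]
```

Emit:
step_arm(
  rows="0 0 0 0 0 -15 0;0 0 0 0 0 -25 0;0 0 0 0 0 -25 0;0 0 0 0 0 -5 0;0 0 0 0 0 0 0",
)

```text
time_s: 15.58
ee_pos: [507.6, 22.2, 219.1]
orientation: [0.817, 0.576, 0.0, -0.0]
contact_force: [0.7, -0.1, -3.8]
width: 0.22
finger_force: 59.2
```

```bash
python3 -c "
from h import *
go([525,-286,120],-19.6,12)"
```

```text
t 15.57 p [507.6  22.2 219.1] az_y -19.65 z [ 0.  0. -1.] q [-0.683  0.217  0.666  1.955 -0.157  1.021 -0.289] F [ 0.7 -0.1 -3.8] w 0.22 ff 59.2
shift [-284.5  120.    99. ] per row [-23.71  10.     8.25]
turn [ 0.    -0.001 -0.001]
```

Emit:
step_arm(
  rows="0 0 0 -23.7 10 0 0;0 0 0 -23.7 10 0 0;0 0 0 -23.7 10 0 0;0 0 0 -23.7 10 0 0;0 0 0 -23.7 10 0 0;0 0 0 -23.7 10 0 0;0 0 0 -23.7 10 0 0;0 0 0 -23.7 10 0 0;0 0 0 -23.7 10 0 0;0 0 0 -23.7 10 0 0;0 0 0 -23.7 10 0 0;0 0 0 -23.7 10 0 0;0 0 0 0 0 30 0;0 0 0 0 0 30 0;0 0 0 0 0 30 0;0 0 0 0 0 30 0;0 0 0 0 0 30 0;0 0 0 0 0 20 0;0 0 0 0 0 0 0",
)

```text
time_s: 17.95
ee_pos: [523.6, -285.4, 47.1]
orientation: [0.817, 0.576, -0.001, -0.002]
contact_force: [0.5, 0.1, -3.8]
width: 0.221
finger_force: 59.1
```

```bash
python3 -c "
from h import *
go([525,-286,4],-19.6)
snap('scene','s2.png')"
```

```text
t 17.95 p [ 523.6 -285.4   47.1] az_y -19.66 z [-0.004  0.001 -1.   ] q [-0.017  0.636  0.62   1.87  -0.501  0.8    0.526] F [ 0.5  0.1 -3.8] w 0.221 ff 59.1
shift [-0.1  1.7 43.1] per row [-0.05  1.73 43.1 ]
turn [-0.004  0.    -0.001]
```

Emit:
step_arm(
  rows="0 0 0 0 0 15 0;0 0 0 0 0 15 0;0 0 0 0 0 6 0;0 0 0 0 0 3 0;0 0 0 0 0 2 0;0 0 0 0 0 0 0",
)

```text
time_s: 18.75
ee_pos: [525.2, -286.1, 8.2]
orientation: [0.817, 0.576, 0.0, 0.0]
contact_force: [0.1, -0.3, -3.2]
width: 0.221
finger_force: 59.2
```

Emit:
step_arm(
  rows="0 0 0 0 0 1.5 0;0 0 0 0 0 1.5 0;0 0 0 0 0 1 0;0 0 0 0 0 0 0",
)

```text
time_s: 19.25
ee_pos: [525.1, -286.1, 4.1]
orientation: [0.817, 0.576, 0.0, -0.0]
contact_force: [0.8, 0.1, -2.0]
width: 0.225
finger_force: 59.2
```

Emit:
step_arm(
  rows="0 0 0 0 0 1 0;0 0 0 0 0 0 0;0 0 0 0 0 0 0.3;0 0 0 0 0 -2 0.6;0 0 0 0 0 -4 1;0 0 0 0 0 -6 1;0 0 0 0 0 -6 1;0 0 0 0 0 -20 1;0 0 0 0 0 -25 1;0 0 0 0 0 -35 1;0 0 0 0 0 -35 1;0 0 0 0 0 -35 1;0 0 0 0 0 -35 1;0 0 0 0 0 -35 1",
)

```text
time_s: 21.0
ee_pos: [524.8, -286.3, 243.6]
orientation: [0.818, 0.576, 0.0, 0.0]
contact_force: [0.8, -0.1, 0.2]
width: 0.994
finger_force: 0.0
```

```bash
python3 -c "
from h import *
snap('scene','s3.png');snap('top','t3.png')
go([648,290,240],-3.5,20)
a=load('scene')['image'];b=load('top')['image']
cv2.imwrite('pics/d3.png',np.hstack([cv2.resize(a[130:350,140:440],(450,330)),cv2.resize(b[120:300,130:320],(348,330))])[:,:,::-1])"
```

```text
t 21.1 p [ 526.8 -287.8  246.4] az_y -19.69 z [ 0.008 -0.003 -1.   ] q [-0.143  0.392  0.774  1.721 -0.301  1.142  0.374] F [ 0.2 -0.2  0.9] w 1.004 ff 0.0
shift [584.9 -80.6   5.8] per row [29.24 -4.03  0.29]
turn [ 0.008  0.001 -0.283]
```

View pics/d3.png

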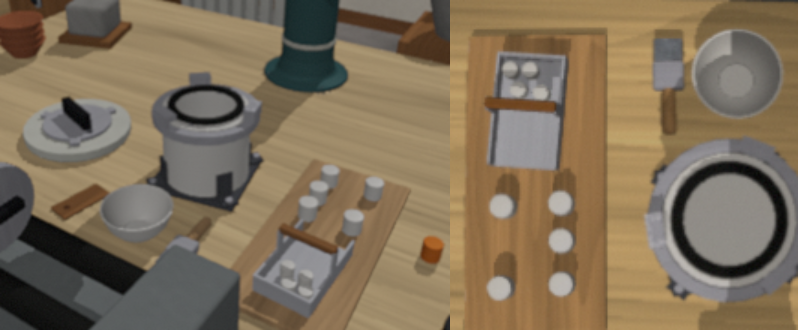

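Lid is centred on the bat and the jar is open. Nothing else has moved. Next, the large cylinders.

Emit:
step_arm(
  rows="0 0 0.123 0 0 0 1;0 0 0.123 0 0 0 1;0 0 0.123 0 0 0 1;0 0 0.123 0 0 0 1;0 0 0.123 0 0 0 1;0 0 0.123 0 0 0 1;0 0 0.123 0 0 0 1;0 0 0.123 0 0 0 1;0 0 0.123 0 0 0 1;0 0 0.12 0 0 0 1;0 0 0 0 -30 0 1;0 0 0 0 -40 0 1;0 0 0 0 -40 0 1;0 0 0 0 -40 0 1;0 0 0 0 -40 0 1;0 0 0 0 -40 0 1;0 0 0 -15 -40 0 0.7;0 0 0 -15 -40 0 0.7;0 0 0 -15 -40 0 0.7;0 0 0 0 0 0 0.7",
)

```text
time_s: 23.6
ee_pos: [478.3, 67.7, 240.8]
orientation: [1.0, 0.004, -0.001, -0.001]
contact_force: [-0.7, -0.3, 0.7]
width: 0.696
finger_force: 0.0
```

```bash
python3 -c "
from h import *
go([422,234.5,80],-90)
t=load('top')
r=lambda p:px2w(t,np.array(p)*[190/348,180/330]+[130,120],[153]*len(p)); print(r([(729,219),(666,219),(792,219),(729,155),(729,282)]))"
```

```text
t 23.6 p [478.3  67.7 240.8] az_y -89.55 z [-0.002  0.002 -1.   ] q [-1.272  0.24   1.249  1.999 -0.26   1.081 -1.47 ] F [-0.7 -0.3  0.7] w 0.696 ff 0.0
shift [ -54.8 -166.9  161.2] per row [ -54.76 -166.91  161.23]
turn [-0.002  0.002  0.008]
[[ 516.531 -538.323  153.   ]
 [ 515.348 -452.757  153.   ]
 [ 517.605 -628.486  153.   ]
 [ 596.608 -540.267  153.   ]
 [ 438.462 -537.606  153.   ]]
```

Emit:
step_arm(
  rows="0 0 0.008 -9 -28 0 0.7;0 0 0 -9 -28 0 0.7;0 0 0 -9 -28 0 0.7;0 0 0 -9 -28 0 0.7;0 0 0 -9 -28 0 0.7;0 0 0 -9.5 -27 0 0.7;0 0 0 0 0 35 0.7;0 0 0 0 0 40 0.7;0 0 0 0 0 40 0.7;0 0 0 0 0 40 0.7;0 0 0 0 0 0 0.7",
)

```text
time_s: 24.98
ee_pos: [425.2, 228.8, 84.5]
orientation: [1.0, -0.005, -0.002, 0.002]
contact_force: [0.5, 0.1, 0.8]
width: 0.701
finger_force: 0.0
```

```bash
python3 -c "
from h import *
go([422,234.5,-16],-90)
t=load('top')
r=lambda p:px2w(t,(np.array(p)-[450,0])*[190/348,180/330]+[130,120],[153]*len(p)); print(r([(729,219),(666,219),(792,219),(729,155),(729,282)]))"
```

```text
t 24.98 p [425.2 228.8  84.5] az_y -90.56 z [-0.004 -0.004 -1.   ] q [-1.334  0.504  0.97   2.135 -0.585  0.8   -1.574] F [0.5 0.1 0.8] w 0.701 ff 0.0
shift [ -2.9  -6.1 100.5] per row [ -2.94  -6.08 100.52]
turn [ 0.004  0.004 -0.01 ]
[[506.274  21.951 153.   ]
 [504.507  95.886 153.   ]
 [507.954 -52.234 153.   ]
 [581.8    23.601 153.   ]
 [432.639  20.328 153.   ]]
```

Emit:
step_arm(
  rows="0 0 -0.01 -3 -6 30 0.7;0 0 0 0 0 35 0.7;0 0 0 0 0 25 0.7;0 0 0 0 0 10.5 0.7;0 0 0 0 0 0 0.5;0 0 0 0 0 0 0;0 0 0 0 0 0 0;0 0 0 0 0 0 0;0 0 0 0 0 0 0;0 0 0 0 0 -20 0;0 0 0 0 0 -40 0;0 0 0 0 0 -40 0;0 0 0 0 0 -40 0;0 0 0 0 0 -40 0;0 0 0 0 0 0 0",
)

```text
time_s: 26.85
ee_pos: [425.0, 238.5, 168.5]
orientation: [1.0, 0.002, 0.002, -0.003]
contact_force: [0.1, 0.7, -1.0]
width: 0.354
finger_force: 59.5
```

```bash
python3 -c "
from h import *
go([506.5,22,165],-90,8)"
```

```text
t 26.85 p [425.  238.5 168.5] az_y -89.82 z [ 0.004  0.005 -1.   ] q [-1.497  0.367  1.128  2.073 -0.417  0.943 -1.711] F [ 0.1  0.7 -1. ] w 0.354 ff 59.5
shift [ 80.8 216.7   2.6] per row [10.1  27.09  0.33]
turn [-0.005 -0.004  0.003]
```

Emit:
step_arm(
  rows="0 0 0.003 9 27 0 0;0 0 0 9 27 0 0;0 0 0 9 27 0 0;0 0 0 9 27 0 0;0 0 0 9 27 0 0;0 0 0 9 27 0 0;0 0 0 9 27 0 0;0 0 0 8 27 0 0;0 0 0 0 0 0 0;0 0 0 0 0 30 0;0 0 0 0 0 30 0;0 0 0 0 0 28 0;0 0 0 0 0 0 0;0 0 0 0 0 0 0.5;0 0 0 0 0 0 0.5;0 0 0 0 0 0 0.5;0 0 0 0 0 -30 0.5;0 0 0 0 0 -30 0.5;0 0 0 0 0 -30 0.5;0 0 0 0 0 0 0.6",
)

```text
time_s: 29.35
ee_pos: [495.9, 21.5, 169.6]
orientation: [1.0, -0.0, 0.002, -0.001]
contact_force: [0.0, 0.2, 1.1]
width: 0.598
finger_force: 0.0
```

```bash
python3 -c "
from h import *
go([480,238.5,80],-90,8)"
```

```text
t 29.35 p [495.9  21.5 169.6] az_y -90.0 z [ 0.004  0.002 -1.   ] q [-1.003  0.382  1.106  2.05  -0.423  0.954 -1.245] F [0.  0.2 1.1] w 0.598 ff 0.0
shift [ -16.3 -216.8   90. ] per row [ -2.04 -27.11  11.25]
turn [-0.002 -0.004 -0.   ]
```

Emit:
step_arm(
  rows="0 0 0 -2 -27.1 0 0.7;0 0 0 -2 -27.1 0 0.7;0 0 0 -2 -27.1 0 0.7;0 0 0 -2 -27.1 0 0.7;0 0 0 -2 -27.1 0 0.7;0 0 0 -2 -27.1 0 0.7;0 0 0 -2 -27.1 0 0.7;0 0 0 -2 -27.1 0 0.7;0 0 0 0 0 0 0.7;0 0 0 0 0 30 0.7;0 0 0 0 0 35 0.7;0 0 0 0 0 35 0.7;0 0 0 0 0 0 0.7",
)

```text
time_s: 30.98
ee_pos: [476.6, 235.7, 65.6]
orientation: [1.0, -0.001, -0.002, 0.002]
contact_force: [0.2, 0.1, 0.4]
width: 0.699
finger_force: 0.0
```

```bash
python3 -c "
from h import *
go([480,238.5,-16],-90)"
```

```text
t 30.98 p [476.6 235.7  65.6] az_y -90.12 z [-0.004 -0.003 -1.   ] q [-1.214  0.608  0.907  2.03  -0.654  0.828 -1.497] F [0.2 0.1 0.4] w 0.699 ff 0.0
shift [ 3.7 -3.1 81.6] per row [ 3.69 -3.09 81.59]
turn [ 0.003  0.004 -0.002]
```

Emit:
step_arm(
  rows="0 0 0 3 -3 35 0.7;0 0 0 0 0 35 0.7;0 0 0 0 0 11.5 0.7;0 0 0 0 0 0 0.4;0 0 0 0 0 0 0;0 0 0 0 0 0 0;0 0 0 0 0 0 0;0 0 0 0 0 -20 0;0 0 0 0 0 -40 0;0 0 0 0 0 -45 0;0 0 0 0 0 -45 0;0 0 0 0 0 -35 0;0 0 0 4.7 27 0 0;0 0 0 4.7 27 0 0;0 0 0 4.7 27 0 0;0 0 0 4.7 27 0 0;0 0 0 4.7 27 0 0;0 0 0 4.7 27 0 0;0 0 0 4.7 27 0 0;0 0 0 4.7 27 0 0",
)

```text
time_s: 33.48
ee_pos: [518.9, 24.2, 172.3]
orientation: [1.0, -0.0, 0.0, -0.001]
contact_force: [-0.2, 0.1, -1.3]
width: 0.353
finger_force: 59.4
```

Emit:
step_arm(
  rows="0 0 0 0 0 0 0;0 0 0 0 0 30 0;0 0 0 0 0 30 0;0 0 0 0 0 28 0;0 0 0 0 0 0 0",
)

```text
time_s: 34.1
ee_pos: [517.4, 26.0, 82.3]
orientation: [1.0, 0.0, -0.002, 0.0]
contact_force: [0.2, 0.7, -0.5]
width: 0.349
finger_force: 59.5
```

Emit:
step_arm(
  rows="0 0 0 0 0 0 0.5;0 0 0 0 0 0 0.5;0 0 0 0 0 0 0.5;0 0 0 0 0 -30 0.5;0 0 0 0 0 -30 0.5;0 0 0 0 0 -30 0.5;0 0 0 1.3 -26.8 0 0.7;0 0 0 1.3 -26.8 0 0.7;0 0 0 1.3 -26.8 0 0.7;0 0 0 1.3 -26.8 0 0.7;0 0 0 1.3 -26.8 0 0.7;0 0 0 1.3 -26.8 0 0.7;0 0 0 1.3 -26.8 0 0.7;0 0 0 1.3 -26.8 0 0.7;0 0 0 0 0 0 0.7;0 0 0 0 0 35 0.7;0 0 0 0 0 35 0.7;0 0 0 0 0 35 0.7;0 0 0 0 0 0 0.7",
)

```text
time_s: 36.48
ee_pos: [527.8, 237.5, 66.6]
orientation: [1.0, -0.001, -0.002, 0.001]
contact_force: [-0.3, -0.1, -0.9]
width: 0.702
finger_force: 0.0
```

```bash
python3 -c "
from h import *
go([528.5,240.5,-16],-90)"
```

```text
t 36.48 p [527.8 237.5  66.6] az_y -90.11 z [-0.004 -0.003 -1.   ] q [-1.131  0.674  0.89   1.915 -0.673  0.888 -1.467] F [-0.3 -0.1 -0.9] w 0.702 ff 0.0
shift [ 1.  -3.2 82.5] per row [ 0.96 -3.25 82.55]
turn [ 0.003  0.004 -0.002]
```

Emit:
step_arm(
  rows="0 0 0 1 -3 35 0.7;0 0 0 0 0 35 0.7;0 0 0 0 0 12.5 0.7;0 0 0 0 0 0 0.4;0 0 0 0 0 0 0;0 0 0 0 0 0 0;0 0 0 0 0 0 0;0 0 0 0 0 -20 0;0 0 0 0 0 -40 0;0 0 0 0 0 -45 0;0 0 0 0 0 -45 0;0 0 0 0 0 -35 0;0 0 0 -2.7 27 0 0;0 0 0 -2.7 27 0 0;0 0 0 -2.7 27 0 0;0 0 0 -2.7 27 0 0;0 0 0 -2.7 27 0 0;0 0 0 -2.7 27 0 0;0 0 0 -2.7 27 0 0;0 0 0 -2.7 27 0 0",
)

```text
time_s: 38.98
ee_pos: [507.1, 24.4, 170.2]
orientation: [1.0, -0.001, -0.001, -0.0]
contact_force: [0.5, -0.4, -1.2]
width: 0.351
finger_force: 59.4
```

Emit:
step_arm(
  rows="0 0 0 0 0 0 0;0 0 0 0 3 30 0;0 0 0 0 0 30 0;0 0 0 0 0 20 0;0 0 0 0 0 0 0",
)

```text
time_s: 39.6
ee_pos: [507.0, 23.5, 89.3]
orientation: [1.0, -0.0, -0.002, 0.0]
contact_force: [0.3, 0.1, -0.4]
width: 0.353
finger_force: 59.5
```

Emit:
step_arm(
  rows="0 0 0 0 0 0 0.5;0 0 0 0 0 0 0.5;0 0 0 0 0 0 0.5;0 0 0 0 0 -30 0.5;0 0 0 0 0 -30 0.5;0 0 0 0 0 -30 0.5;0 0 0 1.8 -32.7 0 0.7;0 0 0 1.8 -32.7 0 0.7;0 0 0 1.8 -32.7 0 0.7;0 0 0 1.8 -32.7 0 0.7;0 0 0 1.8 -32.7 0 0.7;0 0 0 1.8 -32.7 0 0.7;0 0 0 1.8 -32.7 0 0.7;0 0 0 1.8 -32.7 0 0.7;0 0 0 1.8 -32.7 0 0.7;0 0 0 0 0 0 0.7",
)

```text
time_s: 41.6
ee_pos: [524.3, 321.0, 180.3]
orientation: [1.0, 0.002, 0.0, -0.0]
contact_force: [0.5, -0.3, -0.2]
width: 0.697
finger_force: 0.0
```

```bash
python3 -c "
from h import *
go([523,317.5,-16],-90)
a=cv2.imread('pics/s0.png').astype(int); snap('scene','s4.png');b=cv2.imread('pics/s4.png').astype(int)
d=np.abs(a-b).max(2)
for p in [(521,315,44),(415,314,44),(527,239,44),(478,237,44),(422,234.5,44)]:
  u,v=w2px(load('scene'),[p])[0].astype(int);print(p,(u,v),d[v-8:v+9,u-7:u+8].mean())
crop('scene','c4.png',240,140,200,150,4)"
```

```text
t 41.6 p [524.3 321.  180.3] az_y -89.72 z [ 0.  0. -1.] q [-1.308  0.592  1.004  1.755 -0.554  1.108 -1.688] F [ 0.5 -0.3 -0.2] w 0.697 ff 0.0
shift [ -1.4   3.5 196.3] per row [ -1.39   3.55 196.34]
turn [-0.    -0.     0.005]
(521, 315, 44) (np.int64(373), np.int64(272)) 12.72549019607843
(415, 314, 44) (np.int64(387), np.int64(250)) 33.27058823529412
(527, 239, 44) (np.int64(344), np.int64(263)) 38.58039215686274
(478, 237, 44) (np.int64(351), np.int64(253)) 37.27843137254902
(422, 234.5, 44) (np.int64(358), np.int64(242)) 29.572549019607845
```

View pics/c4.png

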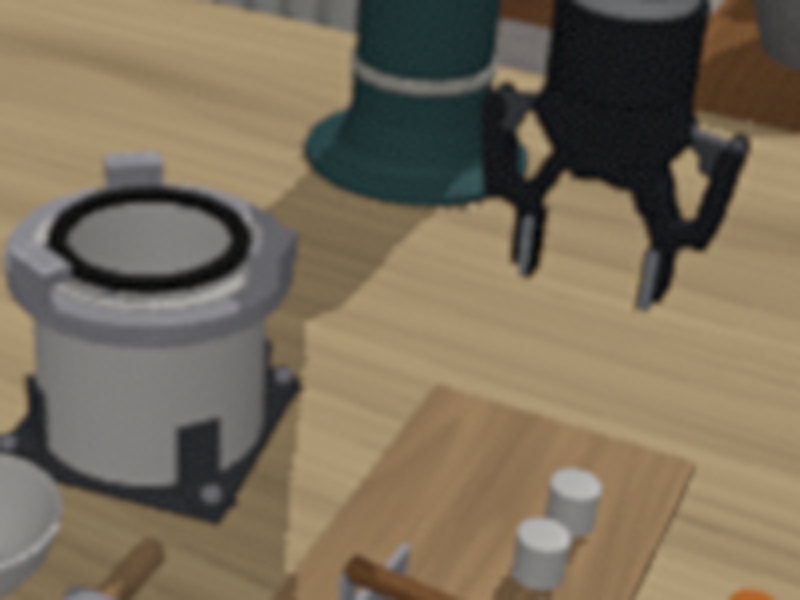

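```bash
python3 -c "
from h import *
print(px2w(load('scene'),cr(240,140,4,[(543,535),(575,487)]),[44,44]))"
```

```text
[[521.465 319.18   44.   ]
 [465.969 319.667  44.   ]]
```

Emit:
step_arm(
  rows="0 0 0.005 -2 2 40 0.7;0 0 0 -2 2 40 0.7;0 0 0 0 0 40 0.7;0 0 0 0 0 40 0.7;0 0 0 0 0 25 0.7;0 0 0 0 0 11 0.7;0 0 0 0 0 0 0.4;0 0 0 0 0 0 0;0 0 0 0 0 0 0;0 0 0 0 0 0 0;0 0 0 0 0 -20 0;0 0 0 0 0 -40 0;0 0 0 0 0 -45 0;0 0 0 0 0 -45 0;0 0 0 0 0 -35 0;0 0 0 -1.3 32 0 0;0 0 0 -1.3 32 0 0;0 0 0 -1.3 32 0 0;0 0 0 -1.3 32 0 0",
)

```text
time_s: 44.02
ee_pos: [514.8, 184.7, 170.5]
orientation: [1.0, -0.003, 0.0, -0.0]
contact_force: [0.0, 1.2, -0.3]
width: 0.351
finger_force: 59.4
```

```bash
python3 -c "
from h import *
go([506.5,22,90],-90)"
```

```text
t 44.02 p [514.8 184.7 170.5] az_y -90.32 z [ 0.     0.001 -1.   ] q [-1.209  0.486  1.056  1.93  -0.5    1.017 -1.504] F [ 0.   1.2 -0.3] w 0.351 ff 59.4
shift [ -7.4 162.8  80.4] per row [ -7.39 162.77  80.38]
turn [-0.001 -0.    -0.006]
```

Emit:
step_arm(
  rows="0 0 0 -1.4 32.5 0 0;0 0 0 -1.4 32.5 0 0;0 0 0 -1.4 32.5 0 0;0 0 0 -1.4 32.5 0 0;0 0 0 -1.4 32.5 0 0;0 0 0 0 0 0 0;0 0 0 0 0 30 0;0 0 0 0 0 30 0;0 0 0 0 0 15 0;0 0 0 0 0 0 0;0 0 0 0 0 0 0.5;0 0 0 0 0 0 0.5;0 0 0 0 0 0 0.5;0 0 0 0 0 -30 0.5;0 0 0 0 0 -30 0.5;0 0 0 0 0 -30 0.5;0 0 0 -4.5 -32.5 0 0.7;0 0 0 -4.5 -32.5 0 0.7;0 0 0 -4.5 -32.5 0 0.7;0 0 0 0 0 0 0.7",
)

```text
time_s: 46.52
ee_pos: [493.9, 123.7, 184.6]
orientation: [1.0, -0.0, -0.0, -0.0]
contact_force: [-0.2, -0.2, -0.2]
width: 0.701
finger_force: 0.0
```

```bash
python3 -c "
from h import *
go([465,317.5,-16],-90,6)"
```

```text
t 46.52 p [493.9 123.7 184.6] az_y -90.01 z [-0.     0.001 -1.   ] q [-1.205  0.394  1.121  2.004 -0.424  1.002 -1.448] F [-0.2 -0.2 -0.2] w 0.701 ff 0.0
shift [ -29.  -193.7  200.7] per row [ -4.83 -32.28  33.45]
turn [-0.001  0.    -0.   ]
```

Emit:
step_arm(
  rows="0 0 0 -4.8 -32.3 0 0.7;0 0 0 -4.8 -32.3 0 0.7;0 0 0 -4.8 -32.3 0 0.7;0 0 0 -4.8 -32.3 0 0.7;0 0 0 -4.8 -32.3 0 0.7;0 0 0 -4.8 -32.3 0 0.7;0 0 0 0 0 0 0.7;0 0 0 0 0 35 0.7;0 0 0 0 0 40 0.7;0 0 0 0 0 35 0.7;0 0 0 0 0 0 0.7",
)

```text
time_s: 47.9
ee_pos: [465.7, 312.1, 73.1]
orientation: [1.0, -0.004, -0.001, 0.002]
contact_force: [-0.1, -0.1, 0.5]
width: 0.699
finger_force: 0.0
```

```bash
python3 -c "
from h import *
go([465,317.5,-16],-90)"
```

```text
t 47.9 p [465.7 312.1  73.1] az_y -90.44 z [-0.003 -0.004 -1.   ] q [-1.331  0.644  0.917  1.958 -0.665  0.879 -1.637] F [-0.1 -0.1  0.5] w 0.699 ff 0.0
shift [-0.5 -5.7 89.1] per row [-0.5  -5.71 89.07]
turn [ 0.004  0.003 -0.008]
```

Emit:
step_arm(
  rows="0 0 0 0 -5 35 0.7;0 0 0 0 0 35 0.7;0 0 0 0 0 19 0.7;0 0 0 0 0 0 0.4;0 0 0 0 0 0 0;0 0 0 0 0 0 0;0 0 0 0 0 0 0;0 0 0 0 0 -20 0;0 0 0 0 0 -40 0;0 0 0 0 0 -45 0;0 0 0 0 0 -45 0;0 0 0 0 0 -35 0;0 0 0 4.6 32.5 0 0;0 0 0 4.6 32.5 0 0;0 0 0 4.6 32.5 0 0;0 0 0 4.6 32.5 0 0;0 0 0 4.6 32.5 0 0;0 0 0 4.6 32.5 0 0;0 0 0 4.6 32.5 0 0;0 0 0 0 0 0 0",
)

```text
time_s: 50.4
ee_pos: [497.6, 89.4, 171.8]
orientation: [1.0, -0.005, 0.0, -0.001]
contact_force: [-1.2, 0.3, -0.4]
width: 0.356
finger_force: 59.5
```

```bash
python3 -c "
from h import *
go([506.5,22,100],-90)"
```

```text
t 50.4 p [497.6  89.4 171.8] az_y -90.61 z [ 0.001  0.001 -1.   ] q [-1.127  0.406  1.108  2.025 -0.442  0.974 -1.375] F [-1.2  0.3 -0.4] w 0.356 ff 59.5
shift [ 9.5 67.4 71.7] per row [ 9.53 67.39 71.72]
turn [-0.001 -0.001 -0.011]
```

Emit:
step_arm(
  rows="0 0 0 3 22.5 0 0;0 0 0 3 22.5 0 0;0 0 0 3 22.5 0 0;0 0 0 0 0 0 0;0 0 0 0 0 30 0;0 0 0 0 0 25 0;0 0 0 0 0 15 0;0 0 0 0 0 0 0;0 0 0 0 0 0 0.5;0 0 0 0 0 0 0.5;0 0 0 0 0 0 0.5;0 0 0 0 0 -30 0.5;0 0 0 0 0 -30 0.5;0 0 0 0 0 -30 0.5;0 0 -0.15 0 0 -10 0.8;0 0 -0.15 0 0 0 1;0 0 -0.15 0 0 0 1;0 0 -0.15 0 0 0 1;0 0 -0.15 0 0 0 1;0 0 0 0 0 0 1",
)

```text
time_s: 52.9
ee_pos: [506.3, 24.5, 200.9]
orientation: [0.932, 0.363, 0.0, -0.0]
contact_force: [-0.5, 0.1, -0.2]
width: 1.001
finger_force: 0.0
```

Emit:
step_arm(
  rows="0 0 -0.15 0 0 0 1;0 0 -0.15 0 0 0 1;0 0 -0.15 0 0 0 1;0 0 -0.15 0 0 0 1;0 0 -0.16 0 0 0 1;0 0 0 0 0 0 1",
)

```text
time_s: 53.65
ee_pos: [506.2, 24.4, 200.7]
orientation: [0.732, 0.682, 0.0, -0.0]
contact_force: [-0.1, -0.5, -0.7]
width: 1.001
finger_force: 0.0
```

```bash
python3 -c "
from h import *
go([648,290,120],-3.5,10)
snap('top','t5.png'); snap('scene','s5.png')"
```

```text
t 53.65 p [506.2  24.4 200.7] az_y -4.04 z [ 0.  0. -1.] q [-0.78   0.257  0.787  1.982 -0.218  0.986  0.041] F [-0.1 -0.5 -0.7] w 1.001 ff 0.0
shift [274.9 122.8  80.8] per row [27.49 12.28  8.08]
turn [ 0.    -0.    -0.009]
```

```bash
cat > fk.py <<'E'
from h import *
from scipy.optimize import least_squares
import itertools
D=[([-1.283,.468,-.012,1.603,.006,1.071,-.056],[211,614.5,195]),
([-1.675,.422,.536,1.528,-.221,1.253,-2.492],[211,614.8,285.5]),([-.972,.182,.991,1.902,-.167,1.145,-1.302],[505.2,22.3,274.4]),
([-.864,.34,.921,2.012,-.333,.946,-1.151],[507.7,22.1,172.8]),([-.636,.318,.632,2.022,-.243,.874,-.213],[507.8,21.8,149.3]),
([-.017,.636,.62,1.87,-.501,.8,.526],[523.6,-285.4,47.1]),([-.143,.392,.774,1.721,-.301,1.142,.374],[526.8,-287.8,246.4]),
([-1.334,.504,.97,2.135,-.585,.8,-1.574],[425.2,228.8,84.5]),([-1.308,.592,1.004,1.755,-.554,1.108,-1.688],[524.3,321,180.3]),
([-1.131,.674,.89,1.915,-.673,.888,-1.467],[527.8,237.5,66.6]),([-.78,.257,.787,1.982,-.218,.986,.041],[506.2,24.4,200.7])]
def fk(q,P,S):
    h,d3,a3,d5,a5,a6,L=P
    rz=lambda a:Rn.from_euler('z',a); ry=lambda a:Rn.from_euler('y',a)
    R=rz(S[0]*q[0]); p=np.array([0,0,h])
    R=R*ry(q[1])*rz(S[1]*q[2]); p=p+R.apply([a3,0,d3])
    R=R*ry(q[3]); p=p+R.apply([a5,0,0]); R=R*rz(S[2]*q[4]); p=p+R.apply([0,0,d5])
    R=R*ry(q[5]); p=p+R.apply([a6,0,L]); R=R*rz(S[3]*q[6])
    return p,R
def fit():
    best=None
    for S in itertools.product([1,-1],repeat=3):
        S=(-1,)+S
        f=lambda P:np.concatenate([fk(q,P,S)[0]-p for q,p in D]+[300*(fk(q,P,S)[1].as_matrix()[:,2]-[0,0,-1]) for q,_ in D])
        r=least_squares(f,[350,400,0,400,0,0,250])
        if best is None or r.cost<best[0]: best=(r.cost,S,r.x,np.abs(r.fun).max())
    return best
if __name__=='__main__':
    b=fit();print(b)
    q=D[-1][0];print(fk(q,b[2],b[1])[1].as_matrix().round(3))
E
python3 fk.py
```

```text
(np.float64(1350.6987532001222), (-1, -1, -1, 1), array([-768.668,  466.794,   20.947,  473.445,    0.395,  -14.197,
       -782.217]), np.float64(29.720312765117797))
[[-0.988  0.152  0.001]
 [ 0.152  0.988  0.   ]
 [-0.001  0.001 -1.   ]]
```

Emit:
step_arm(
  rows="0 0 -0.009 27.5 12.3 0 1;0 0 0 27.5 12.3 0 1;0 0 0 27.5 12.3 0 1;0 0 0 27.5 12.3 0 1;0 0 0 27.5 12.3 0 1;0 0 0 27.5 12.3 0 1;0 0 0 27.5 12.3 0 1;0 0 0 27.5 12.3 0 1;0 0 0 27.5 12.3 0 1;0 0 0 27.5 12.3 0 1;0 0 0 0 0 0 1;0 0 0 0 0 35 1;0 0 0 0 0 35 1;0 0 0 0 0 10 1;0 0 0 0 0 0 1",
)

```text
time_s: 55.62
ee_pos: [644.8, 292.0, 120.5]
orientation: [0.727, 0.686, -0.0, 0.0]
contact_force: [0.2, 0.4, 0.8]
width: 0.994
finger_force: 0.0
```

```bash
python3 -c "
from h import *
go([648,290,24.5],-3.3)
snap('scene','s6.png'); crop('scene','c6.png',270,180,160,130,5)"
```

```text
t 55.62 p [644.8 292.  120.5] az_y -3.3 z [-0.    -0.001 -1.   ] q [-0.874  0.702  0.62   1.536 -0.447  1.049 -0.197] F [0.2 0.4 0.8] w 0.994 ff 0.0
shift [-1.7  3.3 96. ] per row [-1.72  3.35 95.99]
turn [-0.     0.001 -0.   ]
```

View pics/c6.png

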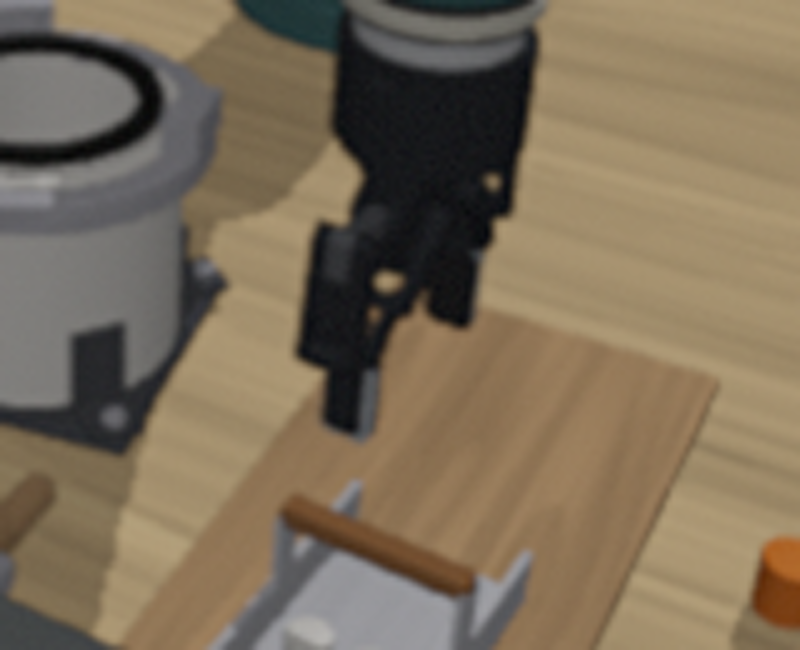

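Emit:
step_arm(
  rows="0 0 0 -1.7 3 30 1;0 0 0 0 0 30 1;0 0 0 0 0 20 1;0 0 0 0 0 14 1;0 0 0 0 0 0 1;0 0 0 0 0 0 0.6;0 0 0 0 0 0 0.4;0 0 0 0 0 0 0.2;0 0 0 0 0 0 0;0 0 0 0 0 0 0;0 0 0 0 0 0 0;0 0 0 0 0 0 0",
)

```text
time_s: 57.18
ee_pos: [648.3, 290.3, 27.2]
orientation: [0.727, 0.687, 0.001, 0.0]
contact_force: [-0.1, -0.3, 5.2]
width: 0.146
finger_force: 59.5
```

```bash
python3 -c "
from h import *
go([648,290,24.5],-3.3)"
```

```text
t 57.17 p [648.3 290.3  27.2] az_y -3.27 z [ 0.001  0.001 -1.   ] q [-0.834  0.811  0.563  1.572 -0.513  0.908 -0.148] F [-0.1 -0.3  5.2] w 0.146 ff 59.5
shift [-0.4 -0.3  2.7] per row [-0.35 -0.28  2.71]
turn [ 0.001 -0.001  0.   ]
```

Emit:
step_arm(
  rows="0 0 0 0 0 -5 0;0 0 0 0 0 -10 0;0 0 0 0 0 -20 0;0 0 0 0 0 -25 0;0 0 0 0 0 -30 0;0 0 0 0 0 -30 0;0 0 0 0 0 -30 0;0 0 0 0 0 -30 0;0 0 0 0 0 -25 0;0 0 0 0 0 -15 0;0 0 0 0 0 0 0;0 0 0 0 0 0 0",
)

```text
time_s: 58.68
ee_pos: [647.0, 290.0, 245.4]
orientation: [0.727, 0.687, -0.001, -0.0]
contact_force: [-1.1, -0.3, -4.4]
width: 0.15
finger_force: 58.6
```

```bash
python3 -c "
from h import *
go([602,22,245],-3,14)
print(bot.get_state()['torque'])"
```

```text
t 58.67 p [647.  290.  245.4] az_y -3.27 z [-0.002 -0.001 -1.   ] q [-0.897  0.595  0.677  1.418 -0.377  1.262 -0.246] F [-1.1 -0.3 -4.4] w 0.15 ff 58.6
shift [-270.2  -29.7    0.7] per row [-19.3   -2.12   0.05]
turn [-0.002  0.001 -0.005]
[0.03  0.087 0.02 ]
```

Emit:
step_arm(
  rows="0 0 0 -8 -1 0 0;0 0 0 -15 -1.7 0 0;0 0 0 -20 -2.2 0 0;0 0 0 -20 -2.2 0 0;0 0 0 -20 -2.2 0 0;0 0 0 -20 -2.2 0 0;0 0 0 -20 -2.2 0 0;0 0 0 -20 -2.2 0 0;0 0 0 -20 -2.2 0 0;0 0 0 -20 -2.2 0 0;0 0 0 -20 -2.2 0 0;0 0 0 -20 -2.2 0 0;0 0 0 -20 -2.2 0 0;0 0 0 -15 -1.7 0 0;0 0 0 -8 -1 0 0;0 0 0 -4 -1 0 0;0 0 0 0 0 0 0;0 0 0 0 0 0 0",
)

```text
time_s: 60.92
ee_pos: [601.9, 23.2, 246.5]
orientation: [0.727, 0.687, 0.0, -0.0]
contact_force: [0.1, 0.3, -4.5]
width: 0.148
finger_force: 58.6
```

```bash
python3 -c "
from h import *
go([602,22,245],-3,14)"
```

```text
t 60.92 p [601.9  23.2 246.5] az_y -3.2 z [-0.  0. -1.] q [-0.665  0.398  0.755  1.708 -0.295  1.153  0.117] F [ 0.1  0.3 -4.5] w 0.148 ff 58.6
shift [-1.2  0.1  1.5] per row [-0.09  0.01  0.11]
turn [-0.    -0.    -0.003]
```

Emit:
step_arm(
  rows="-0.08 0 0 0 0 0 0;-0.08 0 0 0 0 0 0;-0.08 0 0 0 0 0 0;-0.08 0 0 0 0 0 0;-0.08 0 0 0 0 0 0;-0.04 0 0 0 0 0 0;0 0 0 0 0 0 0;0 0 0 0 0 0 0",
)

```text
time_s: 61.92
ee_pos: [602.2, 22.7, 247.0]
orientation: [0.709, 0.67, 0.15, 0.159]
contact_force: [-0.1, 0.0, -2.8]
width: 0.149
finger_force: 58.9
```

```bash
python3 -c "
from h import *
go()
snap('scene','s7.png'); crop('scene','c7.png',200,90,160,130,5)"
```

```text
t 61.92 p [602.2  22.7 247. ] az_y -3.25 z [ 0.425 -0.024 -0.905] q [-0.905  0.115  0.836  2.081 -0.043  0.548 -0.116] F [-0.1  0.  -2.8] w 0.149 ff 58.9
```

View pics/c7.png

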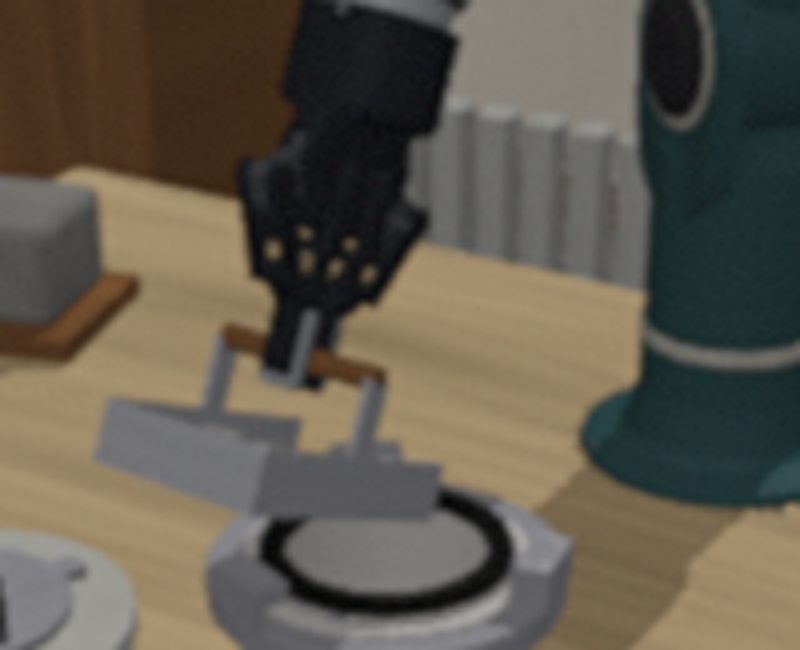

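```bash
cat > fk2.py <<'E'
from h import *
from scipy.optimize import least_squares
import itertools
down=[0,0,-1]
# q, p, tool-z, az_y
D=[([-1.28301,.4683,-.01165,1.60356,.006,1.0714,-.05632],[211,614.2,194.7],down,71.03),
([-1.675,.422,.536,1.528,-.221,1.253,-2.492],[211,614.8,285.5],down,-79.24),([-.972,.182,.991,1.902,-.167,1.145,-1.302],[505.2,22.3,274.4],down,-79.24),
([-.864,.34,.921,2.012,-.333,.946,-1.151],[507.7,22.1,172.8],down,-79.02),([-.636,.318,.632,2.022,-.243,.874,-.213],[507.8,21.8,149.3],down,-19.68),
([-.748,.383,.784,2.043,-.362,.853,-.796],[508.2,23.2,130.2],down,-59.46),
([-.017,.636,.62,1.87,-.501,.8,.526],[523.6,-285.4,47.1],down,-19.66),([-.143,.392,.774,1.721,-.301,1.142,.374],[526.8,-287.8,246.4],[.008,-.003,-1],-19.69),
([-1.334,.504,.97,2.135,-.585,.8,-1.574],[425.2,228.8,84.5],[-.004,-.004,-1],-90.56),([-1.497,.367,1.128,2.073,-.417,.943,-1.711],[425,238.5,168.5],[.004,.005,-1],-89.82),
([-1.308,.592,1.004,1.755,-.554,1.108,-1.688],[524.3,321,180.3],down,-89.72),
([-1.131,.674,.89,1.915,-.673,.888,-1.467],[527.8,237.5,66.6],[-.004,-.003,-1],-90.11),([-.78,.257,.787,1.982,-.218,.986,.041],[506.2,24.4,200.7],down,-4.04),
([-.834,.811,.563,1.572,-.513,.908,-.148],[648.3,290.3,27.2],down,-3.27),([-.665,.398,.755,1.708,-.295,1.153,.117],[601.9,23.2,246.5],down,-3.2),
([-.905,.115,.836,2.081,-.043,.548,-.116],[602.2,22.7,247],[.425,-.024,-.905],-3.25)]
rz=lambda a:Rn.from_euler('z',a); ry=lambda a:Rn.from_euler('y',a)
def fk(q,P,S):
    o=P[7:]
    R=rz(S[0]*q[0]+o[0]); p=R.apply([P[4],P[5],0])+[0,0,P[0]]
    R=R*ry(q[1]+o[1])*rz(S[1]*q[2]+o[2]); p=p+R.apply([P[6],0,P[1]])
    R=R*ry(q[3]+o[3])*rz(S[2]*q[4]+o[4]); p=p+R.apply([0,0,P[2]])
    R=R*ry(q[5]+o[5]); p=p+R.apply([0,0,P[3]]); R=R*rz(S[3]*q[6]+o[6])
    return p,R
def res(P,S):
    r=[]
    for q,p,z,a in D:
        pp,R=fk(q,P,S);M=R.as_matrix();z=np.array(z,float);z/=np.linalg.norm(z)
        y=np.array([np.cos(np.radians(a)),np.sin(np.radians(a)),0]);y[2]=-(y@z)/z[2] ;y/=np.linalg.norm(y)
        r+=[pp-p,300*(M[:,2]-z),300*(M[:,1]-y)]
    return np.concatenate(r+[20*np.array(P[7:13])])
def fit():
    best=None
    for S in itertools.product([1,-1],repeat=3):
      for o7 in (0,np.pi/2,np.pi,-np.pi/2):
        S4=(-1,)+S
        r=least_squares(res,[350,430,430,250,0,0,0]+[0]*6+[o7],args=(S4,))
        if best is None or r.cost<best[0]: best=(r.cost,S4,r.x,np.abs(r.fun).max())
    return best
if __name__=='__main__':
    b=fit();print(b); np.savez('/tmp/fk.npz',P=b[2],S=b[1])
E
python3 fk2.py
```

```text
(np.float64(8.374201562094113), (-1, -1, -1, -1), array([308.273, 520.636, 473.278, 350.263,  -0.873, -29.098,  -0.514,
        -0.004,  -0.   ,  -0.002,  -0.   ,  -0.   ,   0.001,   1.565]), np.float64(1.1210896294078339))
```

```bash
cat > plan.py <<'E'
from fk2 import *
f=np.load('/tmp/fk.npz');P,S=f['P'],f['S']
lo=np.array([-2.53,-.31,-1.57,.28,-1.29,.15,-2.92])+.05;hi=np.array([2.53,2.02,1.55,2.44,4.43,1.84,2.92])-.05
def ik(q0,p,R):
    def r(q):
        pp,RR=fk(q,P,S); return np.concatenate([pp-p,300*(RR.inv()*R).as_rotvec(),2*(q-q0)])
    s=least_squares(r,np.clip(q0,lo+1e-6,hi-1e-6),bounds=(lo,hi)); e=r(s.x); return s.x,np.abs(e[:3]).max(),np.abs(e[3:6]).max()/300
def pose(spout,faz,th):
    "ee pose with the tray tilted th nose down, tray x heading azimuth faz"
    F=np.array([np.cos(faz),np.sin(faz),0]);Z=np.array([0,0,1.])
    tx=np.cos(th)*F-np.sin(th)*Z; tz=np.sin(th)*F+np.cos(th)*Z
    bar=spout-75*tx+62*tz; y=-tx; z=-tz
    return bar+53.5*z, Rn.from_matrix(np.c_[np.cross(y,z),y,z])
E
python3 - <<'E'
from plan import *
s=load('scene');print(w2px(s,[[579.5,24,295.4],[594.1,23.2,298.7]]))
q0=bot.get_state()['joint_positions']; c=np.array([507,22,0])
for d in range(-180,180,30):
    a=np.radians(177+d);F=np.array([np.cos(a),np.sin(a),0]);q=q0.copy();out=[]
    n=max(1,abs(d)//15)
    for k in range(1,n+1):  # yaw level
        ak=np.radians(177+d*k/n);Fk=np.array([np.cos(ak),np.sin(ak),0]);q,e1,e2=ik(q,*pose(c-20*Fk+[0,0,215],ak,0.))
    out.append((round(e1,1),round(e2,2)))
    for th in (15,30,40,50,58):
        q,e1,e2=ik(q,*pose(c-20*F+[0,0,185],a,np.radians(th)));out.append((th,round(e1,1),round(e2,2)))
    print(d,out,q.round(2))
E
```

```text
[[259.371 159.936]
 [255.413 160.693]]
-180 [(np.float64(13.4), np.float64(0.05)), (15, np.float64(0.0), np.float64(0.0)), (30, np.float64(0.0), np.float64(0.0)), (40, np.float64(0.0), np.float64(0.0)), (50, np.float64(18.7), np.float64(0.1)), (58, np.float64(35.9), np.float64(0.2))] [-0.49  0.68  0.65  1.62 -0.26  1.79 -2.87]
-150 [(np.float64(0.0), np.float64(0.0)), (15, np.float64(0.0), np.float64(0.0)), (30, np.float64(0.0), np.float64(0.0)), (40, np.float64(0.0), np.float64(0.0)), (50, np.float64(0.5), np.float64(0.0)), (58, np.float64(13.9), np.float64(0.07))] [-0.78  0.81  0.87  1.57 -0.04  1.79 -2.48]
-120 [(np.float64(0.0), np.float64(0.0)), (15, np.float64(0.0), np.float64(0.0)), (30, np.float64(0.0), np.float64(0.0)), (40, np.float64(0.0), np.float64(0.0)), (50, np.float64(0.0), np.float64(0.0)), (58, np.float64(0.0), np.float64(0.0))] [-1.14  1.06  1.31  1.66 -0.08  1.59 -1.9 ]
-90 [(np.float64(0.0), np.float64(0.0)), (15, np.float64(0.0), np.float64(0.0)), (30, np.float64(0.0), np.float64(0.0)), (40, np.float64(0.0), np.float64(0.0)), (50, np.float64(0.0), np.float64(0.0
[... 1668 characters left out ...]
.0)), (50, np.float64(0.0), np.float64(0.0)), (58, np.float64(0.0), np.float64(0.0))] [ 0.08  0.44  0.36  1.97 -1.05  1.48  2.48]
120 [(np.float64(0.0), np.float64(0.0)), (15, np.float64(0.0), np.float64(0.0)), (30, np.float64(0.0), np.float64(0.0)), (40, np.float64(0.0), np.float64(0.0)), (50, np.float64(0.0), np.float64(0.0)), (58, np.float64(0.0), np.float64(0.0))] [ 0.05  0.59  0.29  1.7  -0.77  1.74  2.63]
150 [(np.float64(0.0), np.float64(0.0)), (15, np.float64(0.0), np.float64(0.0)), (30, np.float64(0.0), np.float64(0.0)), (40, np.float64(0.0), np.float64(0.0)), (50, np.float64(0.0), np.float64(0.0)), (58, np.float64(2.0), np.float64(0.01))] [ 0.66  0.91 -0.92  1.46 -0.04  1.79  2.26]
```

```bash
python3 - <<'E'
from plan import *
q0=bot.get_state()['joint_positions']; c=np.array([507,22,0])
for d in (-120,-105,-90,-75,-60,60,75,90,105,120):
    q=q0.copy();n=abs(d)//7;tr=[];er=0
    for k in range(n+1):
        ak=np.radians(177+d*k/n);Fk=np.array([np.cos(ak),np.sin(ak),0]);q,e1,e2=ik(q,*pose(c-20*Fk+[0,0,215],ak,0.));tr.append(q);er=max(er,e1)
    for th in np.linspace(6,54,9):
        q,e1,e2=ik(q,*pose(c-20*Fk+[0,0,185],ak,np.radians(th)));tr.append(q);er=max(er,e1)
    tr=np.array(tr);m=np.minimum(tr-lo,hi-tr).min(0)+.05
    print(d,round(er,2),'margin',m.round(2),'maxstep',np.abs(np.diff(tr,axis=0)).max().round(2),q.round(2))
E
```

```text
-120 0.01 margin [1.35 0.64 0.05 0.36 0.89 0.29 1.02] maxstep 0.12 [-1.14  1.02  1.32  1.69 -0.1   1.55 -1.9 ]
-105 0.01 margin [1.26 0.64 0.16 0.41 0.92 0.5  1.14] maxstep 0.12 [-1.27  0.99  1.36  1.8  -0.05  1.34 -1.78]
-90 0.01 margin [1.13 0.65 0.13 0.44 0.92 0.72 1.26] maxstep 0.12 [-1.4   0.97  1.41  1.92 -0.01  1.12 -1.66]
-75 0.01 margin [1.01 0.68 0.08 0.39 0.92 0.72 1.4 ] maxstep 0.14 [-1.52  0.93  1.47  2.05  0.01  0.88 -1.52]
-60 0.01 margin [0.9  0.69 0.05 0.26 0.92 0.48 1.44] maxstep 0.15 [-1.63  0.83  1.5   2.18  0.14  0.63 -1.48]
60 0.05 margin [1.91 0.46 0.85 0.23 0.05 0.65 0.68] maxstep 0.67 [ 0.55  0.23 -0.23  2.21 -1.24  0.92  2.24]
75 0.01 margin [1.91 0.51 0.85 0.33 0.13 0.59 0.56] maxstep 0.16 [ 0.02  0.31  0.39  2.11 -1.16  1.25  2.36]
90 0.01 margin [1.91 0.53 0.85 0.46 0.28 0.43 0.49] maxstep 0.15 [ 0.05  0.4   0.34  1.98 -1.01  1.41  2.43]
105 0.01 margin [1.91 0.49 0.85 0.47 0.41 0.28 0.41] maxstep 0.16 [ 0.05  0.48  0.31  1.85 -0.88  1.56  2.51]
120 0.01 margin [1.91 0.45 0.85 0.43 0.54 0.15 0.31] maxstep 0.16 [ 0.02  0.55  0.3   1.73 -0.75  1.69  2.61]
```

Emit:
step_arm(
  rows="0.04 0 0 0 0 0 0;0.08 0 0 0 0 0 0;0.08 0 0 0 0 0 0;0.08 0 0 0 0 0 0;0.08 0 0 0 0 0 0;0.08 0 0 0 0 0 0;0 0 0 0 0 0 0;0 0 -0.05 4.7 -0.2 0 0;0 0 -0.1 9.5 -0.5 0 0;0 0 -0.1 9.5 -0.5 0 0;0 0 -0.1 9.5 -0.5 0 0;0 0 -0.1 9.5 -0.5 0 0;0 0 -0.1 9.5 -0.5 0 0;0 0 -0.1 9.5 -0.5 0 0;0 0 -0.1 9.5 -0.5 0 0;0 0 -0.1 9.5 -0.5 0 0;0 0 0 0 0 0 0",
)

```text
time_s: 64.1
ee_pos: [572.6, 96.7, 246.9]
orientation: [0.378, 0.926, 0.001, 0.0]
contact_force: [0.2, -0.4, -3.5]
width: 0.149
finger_force: 59.0
```

```bash
python3 -c "
from h import *
go([507,117,247],90)"
```

```text
t 64.1 p [572.6  96.7 246.9] az_y 45.55 z [ 0.001  0.001 -1.   ] q [-0.681  0.323  0.575  1.753 -0.194  1.122  0.751] F [ 0.2 -0.4 -3.5] w 0.149 ff 59.0
shift [ 61.1 -31.5  -0.1] per row [ 61.09 -31.46  -0.08]
turn [ 0.002  0.    -0.776]
```

Emit:
step_arm(
  rows="0 0 -0.097 8.7 -0.8 0 0;0 0 -0.097 8.7 -0.8 0 0;0 0 -0.097 8.7 -0.8 0 0;0 0 -0.097 8.7 -0.8 0 0;0 0 -0.097 8.7 -0.8 0 0;0 0 -0.097 8.7 -0.8 0 0;0 0 -0.097 8.7 -0.8 0 0;0 0 -0.097 8.7 -0.8 0 0;0 0 0 0 0 0 0;0 0 0 0 0 0 0",
)

```text
time_s: 65.35
ee_pos: [509.8, 118.4, 246.8]
orientation: [0.002, 1.0, 0.0, 0.001]
contact_force: [0.1, -0.9, -3.8]
width: 0.149
finger_force: 59.0
```

```bash
python3 -c "
from h import *
go([507,122,200],90)"
```

```text
t 65.35 p [509.8 118.4 246.8] az_y 89.75 z [ 0.001  0.    -1.   ] q [-0.668  0.199  0.434  1.878 -0.094  1.083  1.37 ] F [ 0.1 -0.9 -3.8] w 0.149 ff 59.0
shift [ 2.8  3.6 46.8] per row [ 2.83  3.57 46.85]
turn [ 0.     0.001 -0.004]
```

Emit:
step_arm(
  rows="-0.05 0 0 2.8 0 0 0;-0.1 0 0 0 0 0 0;-0.1 0 0 0 0 0 0;-0.1 0 0 0 0 0 0;-0.1 0 0 0 0 0 0;-0.05 0 0 0 0 0 0;0 0 0 0 0 0 0;0 0 0 0 0 0 0",
)

```text
time_s: 66.35
ee_pos: [506.8, 118.8, 246.6]
orientation: [0.001, 0.969, 0.247, 0.0]
contact_force: [-0.4, 0.1, -4.1]
width: 0.147
finger_force: 59.1
```

```bash
cat >> h.py <<'E'
def spout(want=None):
    s=bot.get_state();R=Rn.from_quat(s['orientation']).as_matrix();p=s['ee_pos']+R@[0,-75,8.5]
    print('spout',p.round(1),'tilt',np.arccos(-R[2,2]).round(3),'f',(-R[:,1]).round(3))
    if want is not None: print('shift',(R.T@(np.array(want)-p)).round(1))
E
python3 -c "
from h import *
go();spout([507,47,178])
snap('scene','s8.png'); crop('scene','c8.png',200,90,160,130,5)"
```

```text
t 66.35 p [506.8 118.8 246.6] az_y 89.92 z [ 0.001  0.478 -0.878] q [-0.354  0.221  0.444  1.959 -0.665  1.127  1.99 ] F [-0.4  0.1 -4.1] w 0.147 ff 59.1
spout [506.7  57.  203.3] tilt 0.499 f [-0.001 -0.878 -0.478]
shift [ -0.3 -20.9  17.4]
```

View pics/c8.png

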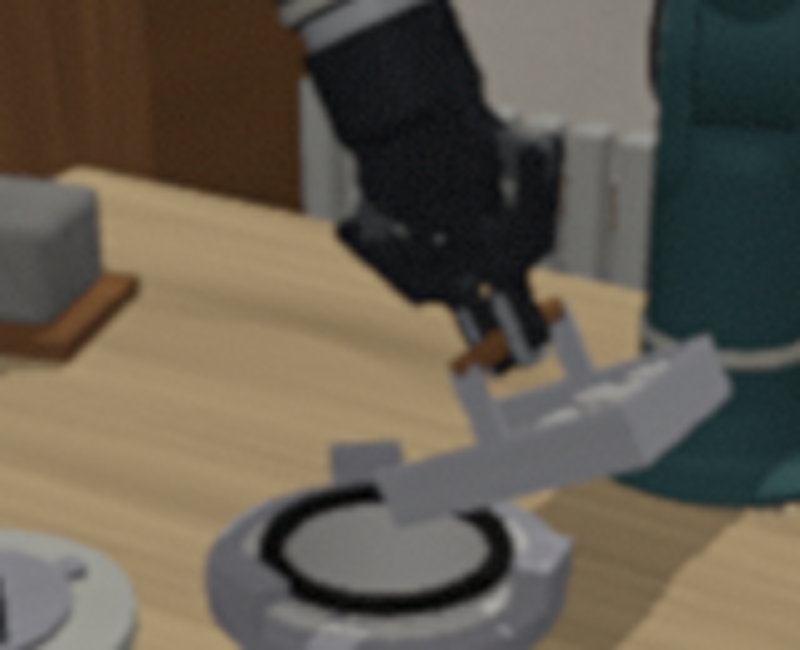

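Emit:
step_arm(
  rows="0 0 0 0 -7 6 0;0 0 0 0 -7 6 0;0 0 0 0 -7 5.4 0;-0.05 0 0 0 -0.5 -3.7 0;-0.05 0 0 0 -0.5 -3.7 0;-0.05 0 0 0 -0.5 -3.7 0;-0.05 0 0 0 -0.5 -3.7 0;-0.05 0 0 0 -0.5 -3.7 0;0 0 0 0 0 0 0;0 0 0 0 0 0 0;0 0 0 0 0 0 0;0 0 0 0 0 0 0",
)

```text
time_s: 67.9
ee_pos: [506.4, 96.5, 235.3]
orientation: [0.0, 0.931, 0.366, 0.0]
contact_force: [-0.2, 0.3, -2.8]
width: 0.148
finger_force: 59.3
```

```bash
python3 -c "
from h import *
go();spout([507,47,178])"
```

```text
t 67.9 p [506.4  96.5 235.3] az_y 89.98 z [ 0.001  0.682 -0.732] q [-0.154  0.337  0.439  1.98  -0.905  1.285  2.318] F [-0.2  0.3 -2.8] w 0.148 ff 59.3
spout [506.4  47.4 178. ] tilt 0.75 f [-0.    -0.732 -0.682]
shift [-0.6 -0.3 -0.3]
```

Emit:
step_arm(
  rows="-0.05 0 0 0 -0.5 -3.7 0;-0.05 0 0 0 -0.5 -3.7 0;-0.05 0 0 0 -0.5 -3.7 0;-0.05 0 0 0 -0.5 -3.7 0;0 0 0 0 0 0 0;0 0 0 0 0 0 0;0 0 0 0 0 0 0;0 0 0 0 0 0 0;0 0 0 0 0 0 0;0 0 0 0 0 0 0",
)

```text
time_s: 69.15
ee_pos: [506.4, 83.9, 243.7]
orientation: [0.001, 0.889, 0.457, 0.0]
contact_force: [-0.2, 0.3, -3.7]
width: 0.149
finger_force: 59.4
```

```bash
python3 -c "
from h import *
go();spout([507,47,178])
snap('scene','s9.png');snap('top','t9.png')
a=load('scene')['image'];b=load('top')['image']
cv2.imwrite('pics/d9.png',np.hstack([cv2.resize(a[90:290,200:400],(400,400)),cv2.resize(b[150:330,180:360],(400,400))])[:,:,::-1])"
```

```text
t 69.15 p [506.4  83.9 243.7] az_y 89.91 z [ 0.001  0.813 -0.582] q [-0.022  0.433  0.421  1.967 -1.025  1.456  2.479] F [-0.2  0.3 -3.7] w 0.149 ff 59.4
spout [506.3  47.2 177.7] tilt 0.95 f [-0.001 -0.582 -0.813]
shift [-0.7  0.1 -0.3]
```

View pics/d9.png

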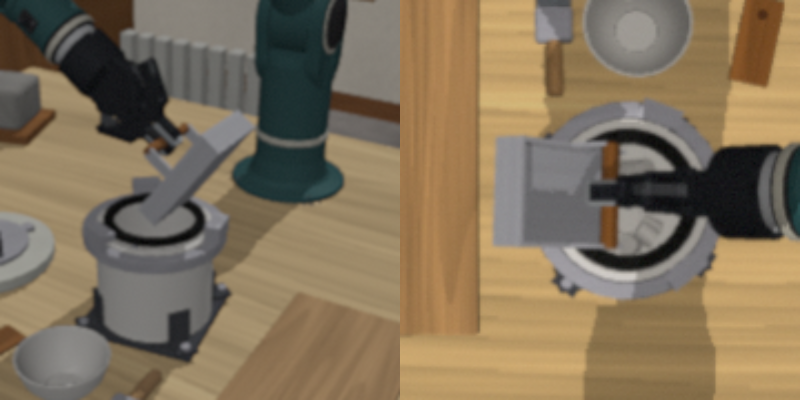

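Emit:
step_arm(
  rows="-0.05 0 0 0 -0.5 -3.7 0;0.05 0 0 0 0.5 3.7 0;0 0 0 0 0 0 0;0.05 0 0 0 0 0 0;0.1 0 0 0 0 0 0;0.1 0 0 0 0 0 0;0.1 0 0 0 0 0 0;0.1 0 0 0 0 0 0;0.1 0 0 0 0 0 0;0.1 0 0 0 0 0 0;0.1 0 0 0 0 0 0;0.1 0 0 0 0 0 0;0.1 0 0 0 0 0 0;0 0 0 0 0 0 0;0 0 0 0 0 0 0",
)

```text
time_s: 71.12
ee_pos: [506.1, 83.4, 243.9]
orientation: [0.001, 1.0, 0.001, -0.0]
contact_force: [0.9, -0.5, -3.2]
width: 0.15
finger_force: 59.2
```

```bash
python3 -c "
from h import *
F=[]
for i in range(6): viewer.camera('top');F.append(bot.get_state()['contact_force'])
print(np.mean(F,0),np.std(F,0))
go([648,290,245],-3.2);spout()
snap('scene','s10.png');snap('top','t10.png')
c=load('top');s=bot.get_state();R=Rn.from_quat(s['orientation']).as_matrix()
# tray floor: brightness samples along the tray, tool coords y from -70..70, floor z 8.5
for x in (-32,-20,-8,8,20,32):
  P=[s['ee_pos']+R@[x,y,8.5] for y in range(-70,75,10)]
  print(x,[int(c['image'][int(v),int(u)].mean()) for u,v in w2px(c,P)])"
```

```text
[-0.152  0.035 -3.257] [0.535 0.331 0.437]
t 71.42 p [506.4  83.1 243.8] az_y 89.79 z [ 0.  0. -1.] q [-0.628  0.184  0.458  1.905 -0.093  1.073  1.435] F [-0.1  0.1 -2.6] w 0.151 ff 59.2
shift [-140.8  207.4   -1.1] per row [-140.84  207.39   -1.08]
turn [ 0.    -0.     1.623]
spout [506.1   8.1 235.3] tilt 0.0 f [-0.004 -1.    -0.   ]
-32 [119, 27, 61, 46, 51, 43, 58, 60, 60, 59, 59, 59, 59, 35, 49]
-20 [104, 28, 49, 49, 49, 44, 44, 44, 46, 44, 47, 47, 48, 31, 49]
-8 [44, 38, 49, 49, 47, 51, 50, 44, 48, 45, 49, 48, 48, 26, 51]
8 [72, 45, 57, 56, 51, 49, 46, 50, 44, 43, 46, 45, 52, 42, 51]
20 [123, 94, 61, 63, 39, 44, 48, 44, 47, 43, 45, 46, 49, 50, 55]
32 [126, 75, 66, 62, 40, 42, 47, 46, 48, 48, 48, 45, 43, 60, 60]
```

```bash
python3 -c "
from h import *
c=load('scene');s=bot.get_state();R=Rn.from_quat(s['orientation']).as_matrix()
g=cv2.cvtColor(c['image'],cv2.COLOR_RGB2GRAY)
poly=w2px(c,[s['ee_pos']+R@[x,y,z] for x,y,z in [(-46,-75,8),(46,-75,8),(46,75,8),(-46,75,8),(-46,75,-18),(46,75,-18),(46,-75,-18),(-46,-75,-18)]])
m=np.zeros_like(g);cv2.fillConvexPoly(m,cv2.convexHull(poly.astype(np.int32)),1)
u,v,w,h=cv2.boundingRect(poly.astype(np.int32));print(u,v,w,h)
v1=g[m>0];print('now pct',np.percentile(v1,[50,80,90,95,99,100]))
g0=cv2.cvtColor(cv2.imread('pics/s0.png'),cv2.COLOR_BGR2GRAY)
o=np.array([648,290,12]);P=w2px(c,[o+[x,y,z] for x in(-75,75) for y in(-46,46) for z in(4,30)])
m0=np.zeros_like(g);cv2.fillConvexPoly(m0,cv2.convexHull(P.astype(np.int32)),1);print('s0 pct',np.percentile(g0[m0>0],[50,80,90,95,99,100]))
F=[]
for i in range(14): viewer.camera('top');F.append(bot.get_state()['contact_force'][2])
print(np.mean(F),np.std(F)/14**.5)
for r in range(v,v+h,2): print(' '.join('%3d'%g[r,x] for x in range(u,u+w,3)))
"
```

```text
260 155 73 38
now pct [105. 121. 137. 141. 145. 147.]
s0 pct [114. 144. 146. 152. 168. 173.]
-2.7074041386335783 0.12068145195414752
125 122 121 122 126 129 133 134 137 140  60  79  75  86  26  39 104 143 146 145 145 143 143  84  36
137 130 125 122 121 122 125 114 114 120  80  77  51  85  20  47 106 142 143 141 142 142 143  90  90
140 141 140 132 127 124 123 109 103  75  72  48  68  83  16  83 104 142 140 140 142 142 142  55 100
141 142 141 142 139 132 127 112 105  66  65  63 100  82  78 104 103 137 141 142 140 140 142  37  49
140 141 140 142 142 141 138 114 104  99  99  98 103  92 104 106 107 141 137 138 141 143 141  35  36
140 142 140 140 141 142 142 112 105 105 101 104 104 104 104 104 104 110 122 130 137 139 131  32  39
139 137 143 144 142 143 128 109 107 105  99 103 104 105 104 104 103 102 104 107 112 125 121  70  52
142 108 117 131 142 128 107 105 107 104 101 108 105 103 104 106 104 104 104 103 105 105 108 118 122
145 104 104 105 112 106 106 107 106 105  99 108 108 107 107 106 104 105 104 105 105 103 105 128  94
144 105 103 103 103 104 105 108 106 104 101 115 110 109 109 109 108
[... 232 characters left out ...]

139 114 102 103 105 105 104 104 105 104 103 104 107 119 134 144 147 136 125 118 125  89  89  89  74
141 143 106 100 103 104 105 105 104 105 105 104 103 104 106 112 127 142 147 135  90  88  90  87  56
136 137 105  93  95  98 102 104 103 104 105 104 104 105 103 104 104 109 122  97  88  89  90  63  46
140 141 115  93  92  92  90 104 104 106 106 106 105 105 105 104 103 104 103  86  88  88  69  44  44
139 113  77  55  34  31  31  31  52  70  95 105 106 106 104 104 105 103 103  88  89  93  65  44  46
 84  30  16  10  14  18  14  16  12  12  28  64  98 106 105 105 105 104 104  89  91 106 104  95  66
 14  13  42  72 103 109 109 111  85  47  19  16  47 122 122 110 104 105 104  89 105 107 105 108 108
```

Tray is empty: the reading is 2.7 N against 2.75 N for the bare tray, and no white shows inside it. Taking it back to the board.

Emit:
step_arm(
  rows="0 0 0.1 0 0 0 0;0 0 0.162 0 0 0 0;0 0 0.162 0 0 0 0;0 0 0.162 0 0 0 0;0 0 0.162 0 0 0 0;0 0 0.162 0 0 0 0;0 0 0.162 0 0 0 0;0 0 0.162 0 0 0 0;0 0 0.162 0 0 0 0;0 0 0.162 0 0 0 0;0 0 0.065 0 0 0 0;0 0 0 0 0 0 0",
)

```text
time_s: 73.72
ee_pos: [506.3, 84.1, 243.8]
orientation: [0.726, 0.688, 0.0, 0.0]
contact_force: [-0.7, -0.5, -3.6]
width: 0.148
finger_force: 59.2
```

```bash
python3 -c "
from h import *
go([648,290.3,245],-3.2,10)"
```

```text
t 73.72 p [506.3  84.1 243.8] az_y -3.04 z [ 0.  0. -1.] q [-0.81   0.197  0.67   1.914 -0.139  1.076 -0.136] F [-0.7 -0.5 -3.6] w 0.148 ff 59.2
shift [213.5 130.5  -1.2] per row [21.35 13.05 -0.12]
turn [ 0.    -0.     0.003]
```

Emit:
step_arm(
  rows="0 0 0 21.3 13 0 0;0 0 0 21.3 13 0 0;0 0 0 21.3 13 0 0;0 0 0 21.3 13 0 0;0 0 0 21.3 13 0 0;0 0 0 21.3 13 0 0;0 0 0 21.3 13 0 0;0 0 0 21.3 13 0 0;0 0 0 21.3 13 0 0;0 0 0 21.3 13 0 0;0 0 0 0 0 0 0;0 0 0 0 0 30 0;0 0 0 0 0 40 0;0 0 0 0 0 40 0;0 0 0 0 0 40 0;0 0 0 0 0 30 0;0 0 0 0 0 15 0;0 0 0 0 0 0 0",
)

```text
time_s: 75.97
ee_pos: [647.2, 289.0, 48.1]
orientation: [0.726, 0.688, -0.001, -0.0]
contact_force: [-0.2, 0.6, -2.9]
width: 0.15
finger_force: 59.2
```

```bash
python3 -c "
from h import *
go([648,290.3,27.5],-3.2)"
```

```text
t 75.97 p [647.2 289.   48.1] az_y -3.1 z [-0.001 -0.001 -1.   ] q [-0.792  0.766  0.497  1.564 -0.427  0.923 -0.206] F [-0.2  0.6 -2.9] w 0.15 ff 59.2
shift [ 1.4  0.8 20.6] per row [ 1.4   0.77 20.63]
turn [-0.001  0.001  0.002]
```

Emit:
step_arm(
  rows="0 0 0 0 0 8 0;0 0 0 0 0 6 0;0 0 0 0 0 3 0;0 0 0 0 0 2 0;0 0 0 0 0 1.5 0;0 0 0 0 0 1 0;0 0 0 0 0 0 0",
)

```text
time_s: 76.85
ee_pos: [647.8, 289.6, 27.4]
orientation: [0.726, 0.688, 0.0, 0.0]
contact_force: [-0.6, -0.5, -2.7]
width: 0.15
finger_force: 59.2
```

Emit:
step_arm(
  rows="0 0 0 0 0 0.7 0;0 0 0 0 0 0.7 0;0 0 0 0 0 0.6 0;0 0 0 0 0 0 0;0 0 0 0 0 0 0",
)

```text
time_s: 77.47
ee_pos: [647.8, 289.7, 27.2]
orientation: [0.726, 0.688, 0.0, -0.0]
contact_force: [-5.1, -1.1, 8.6]
width: 0.153
finger_force: 60.8
```

Seated. I'll release and retreat upward.

Emit:
step_arm(
  rows="0 0 0 0 0 -1.5 0;0 0 0 0 0 0 0.2;0 0 0 0 0 0 0.3;0 0 0 0 0 -3 0.5;0 0 0 0 0 -5 0.8;0 0 0 0 0 -5 1;0 0 0 0 0 -15 1;0 0 0 0 0 -30 1;0 0 0 0 0 -40 1;0 0 0 0 0 -40 1;0 0 0 0 0 -40 1;0 0 0 -20 -25 -20 1;0 0 0 -30 -30 0 1;0 0 0 -30 -40 0 1;0 0 0 0 -40 0 1;0 0 0 0 -40 0 1;0 0 0 0 0 0 1",
)

```text
time_s: 79.6
ee_pos: [466.4, 219.8, 225.8]
orientation: [0.725, 0.689, 0.001, -0.001]
contact_force: [-0.3, -0.4, -0.3]
width: 1.002
finger_force: 0.0
```

```bash
python3 -c "
from h import *
go()
snap('scene','s11.png');snap('top','t11.png')
a=load('scene')['image'];b=load('top')['image']
cv2.imwrite('pics/d11.png',np.hstack([cv2.resize(a[120:370,130:450],(400,312)),cv2.resize(b[110:340,120:415],(400,312))])[:,:,::-1])
t=load('top');t0=cv2.imread('pics/t0.png')[:,:,::-1].astype(int)
d=np.abs(b.astype(int)-t0).max(2)
u,v=w2px(t,[[507,22,60]])[0];print('arm over jar?',u,v)
for n,(x,y,w,h) in dict(brush=(238,138,22,56),bowl=(262,136,52,50),rib=(326,146,30,44)).items(): print(n,d[y:y+h,x:x+w].mean())"
```

```text
t 79.6 p [466.4 219.8 225.8] az_y -2.96 z [-0.001  0.003 -1.   ] q [-1.037  0.22   0.622  1.929 -0.151  1.038 -0.401] F [-0.3 -0.4 -0.3] w 1.002 ff 0.0
arm over jar? 281.18086462210033 240.753904165566
brush 34.81655844155844
bowl 17.52
rib 15.856060606060606
```

```bash
python3 -c "
from h import *
a=load('scene')['image'];b=load('top')['image']
T=cv2.resize(b[125:305,130:460],(800,436),interpolation=2)
J=cv2.resize(b[195:285,238:328],(160,160),interpolation=2)
S=cv2.resize(a[170:360,130:450],(270,160),interpolation=2); S2=cv2.resize(a[230:360,280:440],(197,160),interpolation=2)
row=np.zeros((160,800,3),np.uint8);row[:,:160]=J;row[:,170:440]=S;row[:,450:647]=S2
cv2.imwrite('pics/fin.png',np.vstack([T,row])[:,:,::-1])"
```

```text
(no output)
```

View pics/fin.png

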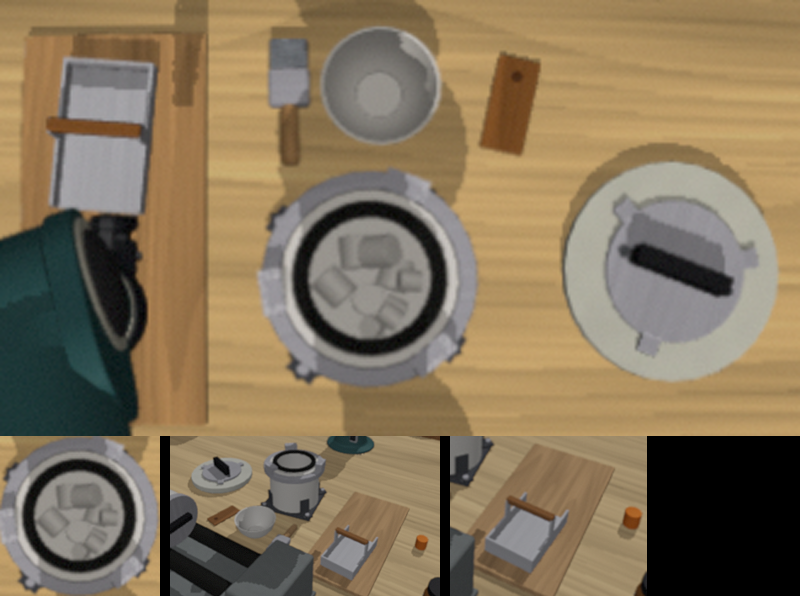

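The final view shows the tray empty and level on the board, the cylinders inside the jar, the lid centred on the bat, and no strays. The brush, bowl and rib look unmoved.

```bash
python3 -c "
from bench import sign_off
print(sign_off())"
```

```text
the job is handed in; nothing more can be done
None
```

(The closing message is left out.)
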